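Take the packed bottle opener off its display peg and stand it in the order rack

TASK

Take the teal hanging pack with the bottle opener off its display peg: lift its hanging end so that the slot clears the peg's upturned tip as you slide it off, feeling your way without forcing pack or peg, because the outer part of the peg has been knocked up or down. Then lower the pack gently, upright, all the way into the groove of the wooden order rack and let go of it. Leave the yellow pack hanging and everything else as it stands.

Things in the scene. Friction and masses are not known exactly. Their poses are not given: they have to be found in the camera images.
- pack_opener: The pack to take: rigid teal plastic hanging pack with a bottle opener, 75 to 150 g. 60 mm wide (own y), 155 tall (own z), plate 8 thick (own x -4 to +4); clear blister 44 wide stands out to x = -10 between z = 5 and 85. Origin: centre of the plate's bottom edge; z up to the hanging end; -x (blister side) points the way the peg points.
- pack_opener_slot (a point): Where the peg's axis passes through the hanging pack, z = 114 mm over its origin. The closed slot runs through along x: 34 mm wide, rounded lower edge at z = 98, upper edge an upside-down V with apex at z = 117, y = 0, which centres itself on the peg. The pack can rise about 13 mm on the peg before the slot's lower edge meets the wire's underside.
- pack_opener_head (a point): Centre of the teal pack's header, z = 144 mm over its origin. The plain header above the slot (z = 121 to 155 mm, 60 mm wide, 8 mm thick, white label strips) is the place to pinch, from above, fingers closing along own x; fingertips kept above z = 120 mm clear the peg and its tip.
- pack_peeler: The other pack, yellow with a pink peeler, same shape, size, origin and axes, hanging on the stand's other peg; must stay hanging. Which pack hangs on which peg varies.
- stand: Fixed display stand: wooden foot 130 x 200 x 12 mm, two steel posts 171 mm tall at own (x, y) = (0, +55) and (0, -55) mm. From each a 5 mm wire peg points along the stand's -x, axis 165 mm above the counter. Origin on the counter midway between the posts, z up. Packs hang at x = -33 to -43 mm. Pack and stand must not press on one another with more than 8 N; 2 to 3 N is enough to feel.
- stand_bend (a point): Point midway between the pegs at stand x = -50 mm, z = 165 mm. Up to here the pegs are straight and level; the outer 55 mm of each wire, to x = -105 mm, is bent up or down by a hidden angle of 0.07 to 0.2 rad (end 4 to 11 mm high or low), not tracked. The wire is stiff.
- stand_end (a point): Nominal place of the pegs' outer ends, midway between them: stand x = -105 mm, z = 165 mm (does not follow the bends). Here each wire turns up: tip top 13.1 mm above the wire's axis there. With the slot's lower edge just touching the wire's underside the slot's apex passes about 3 mm over the tip; lower, it catches. The pack is off once its slot is past x = -112 mm.
- rack: Fixed wooden order rack with one open-topped groove: outside 44 mm (own x) by 90 (own y) by 52 tall; groove 28 (x) by 74 (y), floor 6 mm above the counter. Origin on the counter below the groove's centre, z up. The pack goes in bottom edge down, width along the rack's y, either way round, until it stands on the floor; it must be lowered, not dropped (no faster than 0.5 m/s in the last 25 mm).
- sugar_bowl: Bystander: white ceramic sugar bowl with blue lid, 100 mm across, 95 mm tall. Origin at the centre of its foot.
- ice_tray: Bystander: pink ice tray 120 x 240 x 35 mm. Origin at the centre of its underside, y along its length.
- loose_opener: Bystander: unpacked flat steel bottle opener lying on the counter, about 118 x 40 x 6 mm, x along its length. Origin on its underside.
- mug: Bystander: blue mug, 80 mm across, 95 mm tall, handle at own +y. Origin at the centre of its foot.

How it is judged (in metres and radians):
On the way:
1. the teal pack has been slid off over its peg's tip and is held at about peg height (x of pack_opener_slot in the frame of stand below -0.112 m and height (world z) of pack_opener_slot above 0.13 m and contact force between the fingers and pack_opener above 1 N), for 0.1 s.
At the end, for the whole second after the job is handed in: the teal pack stands in the rack's groove, its bottom edge within 14 mm of the rack's centre across the groove and 12 mm along it and no more than 8 mm off the groove's floor, leaning less than 0.3 rad, at rest and released (x of pack_opener in the frame of rack between -0.014 and 0.014 m and y of pack_opener in the frame of rack between -0.012 and 0.012 m and z of pack_opener in the frame of rack between 0.002 and 0.014 m and angle between pack_opener's own z axis and vertical below 0.3 rad and linear speed of pack_opener below 0.02 m/s and angular speed of pack_opener below 0.2 rad/s and contact force between the fingers and pack_opener below 0.1 N); the robot touches nothing.
It fails at once if teal pack and display stand pressed on one another with more than 8 N (contact force between pack_opener and stand above 8 N).
It fails at once if the robot pushes on the display stand with more than 12 N (contact force between the arm and stand above 12 N).
It fails at once if teal pack dropped into the rack: faster than 0.5 m/s within 25 mm of the groove's floor (horizontal distance between pack_opener and rack below 0.05 m and z of pack_opener in the frame of rack below 0.031 m and linear speed of pack_opener above 0.5 m/s).
It fails at once if yellow pack shifted by more than 20 mm (distance of pack_peeler from where it was at the start of the episode above 0.02 m).
It fails at once if a bystander (sugar bowl, ice tray, loose opener or mug) shifted by more than 20 mm (distance of any of sugar_bowl, ice_tray, loose_opener, mug from where it was at the start of the episode above 0.02 m).
It also fails if it takes over 70 s, if anything falls off the work surface, if the arm or the gripper's body presses on something with over 40 N, if the wrist force passes 120 N, or if a joint passes its speed limit or range.

ROBOT

A 6-joint arm with a two-finger parallel gripper is mounted at the origin on the work surface. World frame = base frame: x ahead of the robot, y to its left, z up, the work surface at z = 0. Lengths are in m, angles in degrees, forces in N, time in s.
With the tool pointing down it reaches from about 0.4 to 0.825 m from the base axis. Payload 7 kg.
Tool frame: the origin (TCP) lies at the very end of the fingers, on their centre line; the grasp point (between the pads) lies 19 mm behind it (r.grasp_offset is the z of the grasp point in the tool frame, in m); z points along the fingers, y is the direction in which the jaws open and shut (so a half turn about z gives the same grasp; the last joint's range is limited). The gripper opens to 88 mm and grips with 3 to 60 N. Pads are 19 mm wide; open, the fingers measure 130 mm over their backs; the gripper's body (78 mm by 193 mm) begins 47 mm behind the grasp point.
Start: joints at [-60.098, 20.546, 0.682, 0, -70.136, -16.507], TCP at [0.156, -0.657, 0.2] pointing down, gripper open.
Joint ranges: [-176.03, 176.03], [-82.01, 121.73], [-58.28, 71.71], [-173.87, 95.51], [-174.79, -0.11], [-173.66, 173.66]. Speed limits (degrees/s): [136.94, 136.94, 172.46, 180, 180, 180].

INTERFACE

Orientations are given as [roll, pitch, yaw] about the fixed x, y, z axes, in that order (R = Rz(yaw) Ry(pitch) Rx(roll)).
In Python, from plant import r gives the robot as it stands.
- The arm moves only by the tool carry_out, never from a script. Its argument "plan" is a list of rows, each a list of 6 numbers: the shift along the world's x, y, z in m, then the turn, a rotation vector about the world's x, y, z in rad. In form: [[tx, ty, tz, wx, wy, wz], ...]. A call has 1 to 12 rows; each row shifts and turns the pose as measured when the row begins; what a row does not reach is not made up. A row lasts 1/12 s, in which the tool goes at most 41.7 mm and 7.16 degrees, less where a joint would pass 70% of its speed; a pose out of reach is approached as far as the arm can. A call with a gripper value outside its range is refused whole. "fingers" is the closure, from -1 (fully open) to 1 (shut), set as the call begins (left out, the last holds). The fingers move at their own pace and stop on an object; "force" is the grip in N (left out, the last holds). Time passes only in rows, so rows that do not move let the fingers close. It gives the time, the measured TCP pose, the force and the opening at its end, in the units of the state.
- r.get_state(): the state, without advancing time (a new reading comes with each control period).
- r.capture(name): name is "scene" or "top" or "wrist"; returns the picture (480x640x3 uint8, red, green, blue); there is no depth.
- r.camera_model(name): a dict with "fov_y" (degrees; the focal length in pixels is half the picture's height over the tangent of half this angle, whatever the lens; pixels are square), "cx", "cy" (the principal point, pixels), "R" (3x3) and "t" (3): a world point X has camera coordinates R X + t; the wrist camera has in their place "mount" (4x4, takes a point from camera to tool coordinates, whose origin is the TCP and whose axes are the flange's). Camera axes: x right, y down, z forward; pixel columns grow to the right and rows downward; lengths in m; the calibration is good to about 2 mm. The wrist camera is an equidistant fisheye: a pixel r from the principal point sees the ray r / f radians off the axis. A picture is of the moment at which its call begins: read the wrist's pose just before it. camera_model takes no time and is no camera call.
- r.close_job(): hands the job in, once; it reports no verdict.
The state is a dict: "time_s": time; "joints": joint angles; "qd": joint speeds; "joint_torque": joint torques, N m; "tcp_pos": TCP position; "eef_rot": TCP orientation; "contact_force": force on the tool from outside, world axes, zero at the start; "moment": the same for the moment, N m; "gripper_width": finger opening in m.
Only numpy, scipy, OpenCV 4.12 (cv2) and the standard library are available. Lean on these libraries where they do the work, as an engineer would, in place of code of your own. Each camera call takes 0.05 s, during which the arm holds its last target.

## Working session

There is one attempt and no reset: what is moved stays moved. The work goes in short steps, Python scripts to look and compute and a tool call to move; the robot and the scene stay as the last step left them, time stands still between calls to the robot, and variables do not carry over. Pictures are saved under pics/ and viewed, and the job is handed in when it is done.

Besides the shell and the picture viewer there is one more tool, called after "Emit:" as name(argument=value, ...) on one line, values as JSON. carry_out: Moves the arm, as the interface text tells. Its arguments: {"type":"object","properties":{"plan":{"type":"array"},"fingers":{"type":"number"},"force":{"type":"number"}},"required":["plan"]}

```bash
ls; mkdir -p pics
python3 - <<'E'
from plant import r
import cv2
print(r.get_state())
for n in ["scene","top","wrist"]:
    im=r.capture(n); cv2.imwrite(f"pics/a_{n}.png",im[:,:,::-1]); print(n,r.camera_model(n))
E
```

```text
pics
{'time_s': 0.0, 'joints': array([-6.00988419e+01,  2.05917724e+01,  6.32998285e-01, -2.15158270e-02,
       -7.01350978e+01, -1.65069372e+01]), 'qd': array([-0.08942885, -0.03868132,  0.01677302,  0.09495268,  0.02312609,
       -0.00571727]), 'joint_torque': array([ 4.10204939e-04, -5.82716310e+01,  2.93055224e+01,  6.99775949e+00,
        6.83968668e-03, -1.55963507e-04]), 'tcp_pos': array([ 0.15621617, -0.65611931,  0.19940863]), 'eef_rot': array([ 1.79904250e+02, -7.28227539e-03, -1.66613101e+02]), 'contact_force': array([-0.45109759,  1.21893766,  0.11360193]), 'moment': array([-0.0033942 ,  0.00319552, -0.01606239]), 'gripper_width': 0.08751542587090215}
scene {'fov_y': 44.82776400702482, 'cx': 327.8501975060784, 'cy': 229.49885948319363, 'R': array([[ 0.10527526,  0.99438737, -0.01053015],
       [ 0.57225221, -0.06923731, -0.81714968],
       [-0.8132924 ,  0.07999975, -0.57632935]]), 't': array([-0.10275917, -0.19125643,  1.9629467 ])}
top {'fov_y': 56.094026702803376, 'cx': 313.97064126444553, 'cy': 240.77699724259534, 'R': array([[ 0.0277235 , -0.99918915, -0.0291969 ],
       [-0.98911999, -0.02319924, -0.14527026],
       [ 0.14447512,  0.03290663, -0.98896112]]), 't': array([0.03248802, 0.57686803, 1.15241712])}
wrist {'fov_y': 65.70646984690485, 'cx': 313.64267075114986, 'cy': 238.69813609631117, 'mount': array([[-4.53689528e-05, -9.53378035e-01, -3.01778594e-01,
         8.17680122e-02],
       [ 9.99999914e-01,  8.14432707e-05, -4.07633864e-04,
        -1.69514113e-03],
       [ 4.13207008e-04, -3.01778586e-01,  9.53377949e-01,
        -1.84418825e-01],
       [ 0.00000000e+00,  0.00000000e+00,  0.00000000e+00,
         1.00000000e+00]])}
```

View pics/a_scene.png

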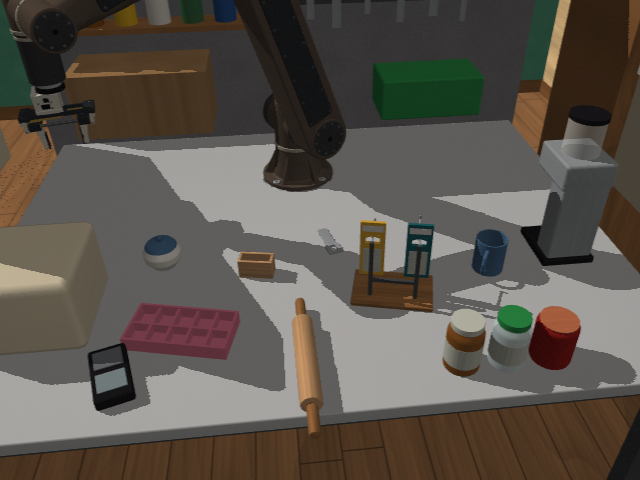

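View pics/a_top.png

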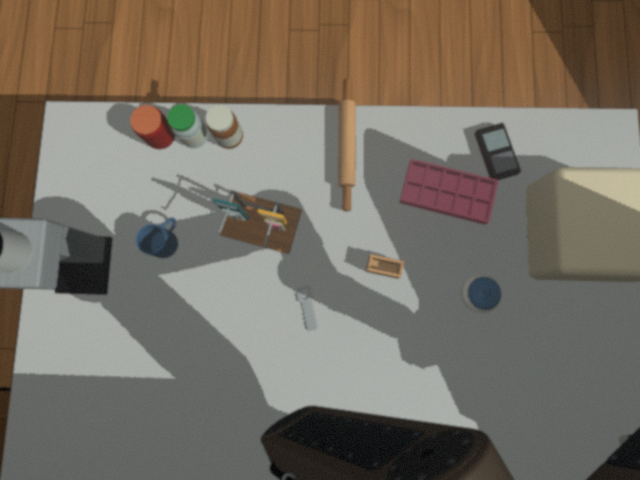

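View pics/a_wrist.png

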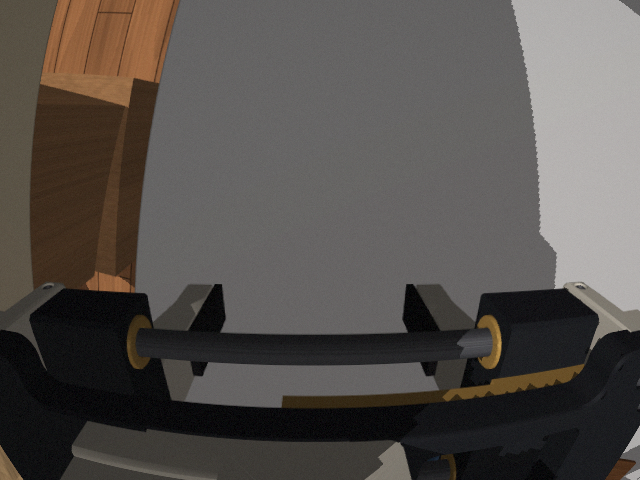

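The scene view shows the teal pack at about (419,248), the yellow one at (372,247), the rack at (257,265), and pegs pointing towards the robot. I'll zoom in on these.

```bash
cat > h.py <<'E'
import numpy as np, cv2
from plant import r
def f(m): return 240/np.tan(np.radians(m['fov_y']/2))
def ray(n,u,v):
    m=r.camera_model(n); R=m['R'];t=m['t']
    d=np.array([(u-m['cx'])/f(m),(v-m['cy'])/f(m),1.]); return -R.T@t, R.T@d
def onz(n,u,v,z):
    c,d=ray(n,u,v); return c+d*(z-c[2])/d[2]
def tri(u1,v1,u2,v2):
    a,d=ray('scene',u1,v1);b,e=ray('top',u2,v2)
    s=np.linalg.lstsq(np.c_[d,-e],b-a,rcond=None)[0]; p=a+d*s[0];q=b+e*s[1]
    return (p+q)/2,np.linalg.norm(p-q)
def proj(n,X):
    m=r.camera_model(n);c=m['R']@np.array(X)+m['t'];return f(m)*c[:2]/c[2]+[m['cx'],m['cy']]
E
python3 - <<'E'
import cv2
a=cv2.imread('pics/a_scene.png');b=cv2.imread('pics/a_top.png')
def z(im,x,y,w,h,k,n): cv2.imwrite(n,cv2.resize(im[y:y+h,x:x+w],None,fx=k,fy=k,interpolation=cv2.INTER_CUBIC))
z(a,340,205,110,110,5,'pics/z1.png')
z(b,150,160,160,110,5,'pics/z2.png')
z(a,230,240,60,45,10,'pics/z3.png')
z(b,350,240,60,45,10,'pics/z4.png')
E
```

```text
(no output)
```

View pics/z1.png

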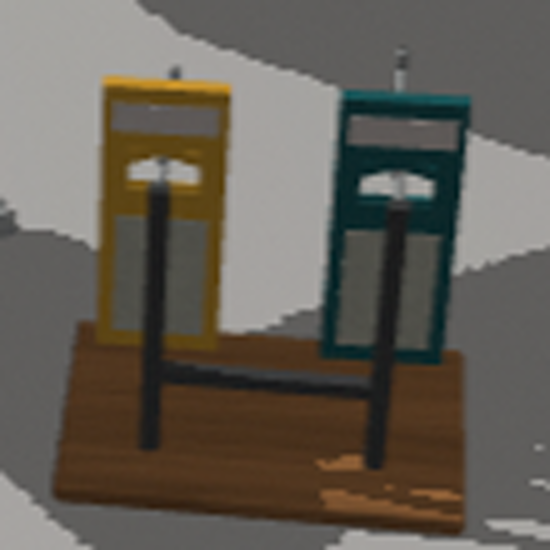

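View pics/z2.png

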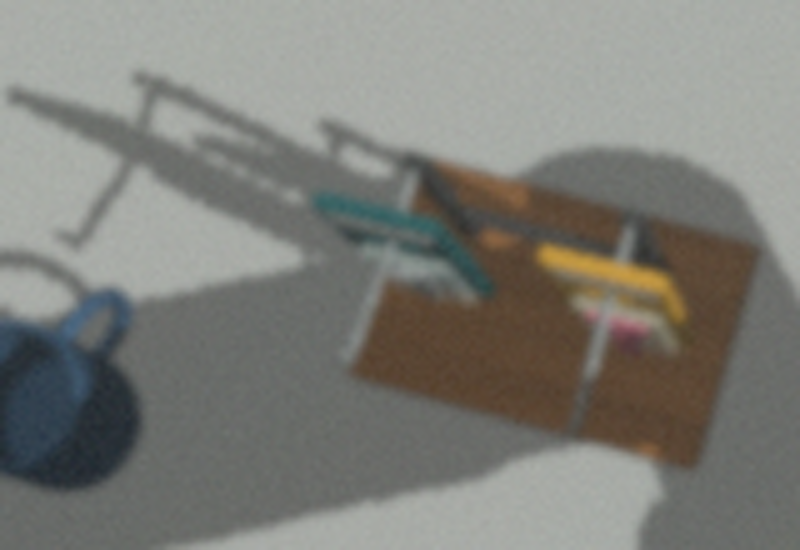

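View pics/z3.png

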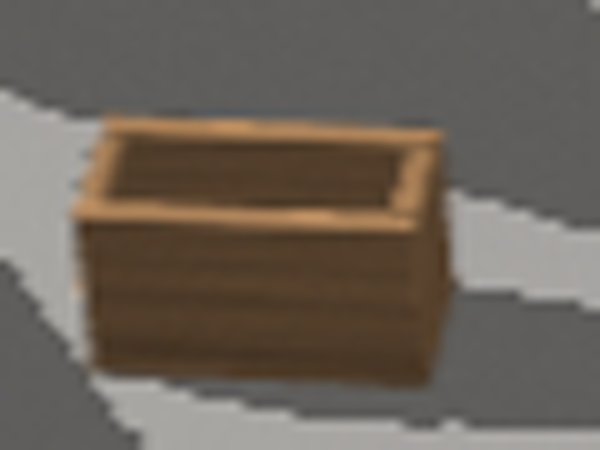

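View pics/z4.png

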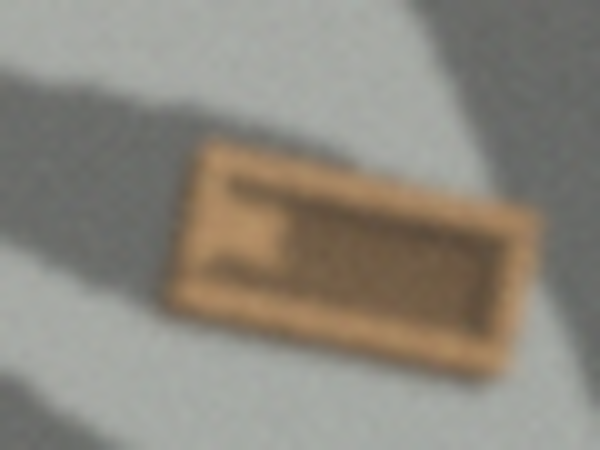

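Run:
```python
from h import *
P=lambda u,v,ox,oy,k:((u+.5)/k-.5+ox,(v+.5)/k-.5+oy)
print('rack top-cam z.052')
for c in [(203,138),(545,208),(500,378),(170,308)]: print(onz('top',*P(*c,350,240,10),.052).round(4))
print('rack scene')
for c in [(105,118),(442,132),(418,228),(75,214)]: print(onz('scene',*P(*c,230,240,10),.052).round(4))
print('teal header top face, top cam')
for c in [(316,196),(412,214),(432,234),(326,212)]: print(onz('top',*P(*c,150,160,5),.206).round(4))
print('teal header scene')
for c in [(345,88),(470,95),(470,104),(340,99)]: print(onz('scene',*P(*c,340,205,5),.206).round(4))
print('yellow header top')
for c in [(537,246),(660,275),(668,293),(545,264)]: print(onz('top',*P(*c,150,160,5),.206).round(4))
print('yellow scene')
for c in [(105,76),(231,84),(231,93),(103,88)]: print(onz('scene',*P(*c,340,205,5),.206).round(4))
print('foot top z.012')
for c in [(415,150),(760,248),(692,468),(350,375)]: print(onz('top',*P(*c,150,160,5),.012).round(4))
print('peg: teal post .165, root')
for c in [(413,172),(345,365),(390,240)]: print(onz('top',*P(*c,150,160,5),.165).round(4))
print('tip scene teal, y', [onz('scene',*P(402,50,340,205,5),z).round(4) for z in (.165,.178)])
```

```text
rack top-cam z.052
[ 0.5447 -0.0999  0.052 ]
[ 0.5286 -0.1887  0.052 ]
[ 0.4841 -0.1771  0.052 ]
[ 0.5001 -0.0918  0.052 ]
rack scene
[ 0.4868 -0.1787  0.052 ]
[ 0.5033 -0.0912  0.052 ]
[ 0.5429 -0.0985  0.052 ]
[ 0.5267 -0.1857  0.052 ]
teal header top face, top cam
[0.6454 0.2807 0.206 ]
[0.6378 0.2351 0.206 ]
[0.6284 0.2253 0.206 ]
[0.6379 0.2755 0.206 ]
teal header scene
[0.6263 0.228  0.206 ]
[0.6389 0.2841 0.206 ]
[0.646  0.2823 0.206 ]
[0.6348 0.2238 0.206 ]
yellow header top
[0.6238 0.176  0.206 ]
[0.6113 0.1183 0.206 ]
[0.603  0.1143 0.206 ]
[0.6154 0.1719 0.206 ]
yellow scene
[0.603  0.1188 0.206 ]
[0.6167 0.1761 0.206 ]
[0.624  0.1747 0.206 ]
[0.6128 0.1164 0.206 ]
foot top z.012
[0.7189 0.2787 0.012 ]
[0.6673 0.0848 0.012 ]
[0.5446 0.1178 0.012 ]
[0.5914 0.3077 0.012 ]
peg: teal post .165, root
[0.6681 0.2449 0.165 ]
[0.5724 0.2726 0.165 ]
[0.6341 0.2543 0.165 ]
tip scene teal, y [array([0.5387, 0.2793, 0.165 ]), array([0.5576, 0.2737, 0.178 ])]
```

```bash
python3 - <<'E'
from h import *
P=lambda u,v,ox,oy,k:((u+.5)/k-.5+ox,(v+.5)/k-.5+oy)
for s in [(402,50),(403,55)]:
  for t in [(345,365),(348,358),(345,370)]:
    print('teal tip',[x.round(4) for x in tri(*P(*s,340,205,5),*P(*t,150,160,5))])
print('yellow tip',[x.round(4) for x in tri(*P(175,70,340,205,5),*P(576,432,150,160,5))])
print('teal post top',[x.round(4) for x in tri(*P(400,200,340,205,5),*P(413,165,150,160,5))])
# predicted tips for bends
a=np.radians(-13.5)
E
python3 - <<'E'
import cv2
a=cv2.imread('pics/a_scene.png')
b=cv2.imread('pics/a_top.png')
z=lambda im,x,y,w,h,k:cv2.resize(im[y:y+h,x:x+w],None,fx=k,fy=k,interpolation=cv2.INTER_CUBIC)
import numpy as np
cv2.imwrite('pics/z5.png',np.hstack([z(a,405,210,30,40,12),z(b,212,215,30,40,12)]))
E
```

```text
teal tip [array([0.5693, 0.2689, 0.1858]), np.float64(0.0029)]
teal tip [array([0.5724, 0.2675, 0.1878]), np.float64(0.0037)]
teal tip [array([0.5672, 0.2693, 0.1843]), np.float64(0.0032)]
teal tip [array([0.5697, 0.2695, 0.1831]), np.float64(0.0028)]
teal tip [array([0.5728, 0.2682, 0.1852]), np.float64(0.0036)]
teal tip [array([0.5676, 0.2699, 0.1816]), np.float64(0.0032)]
yellow tip [array([0.5429, 0.1619, 0.165 ]), np.float64(0.0039)]
teal post top [array([0.6701, 0.2451, 0.1716]), np.float64(0.0028)]
```

View pics/z5.png

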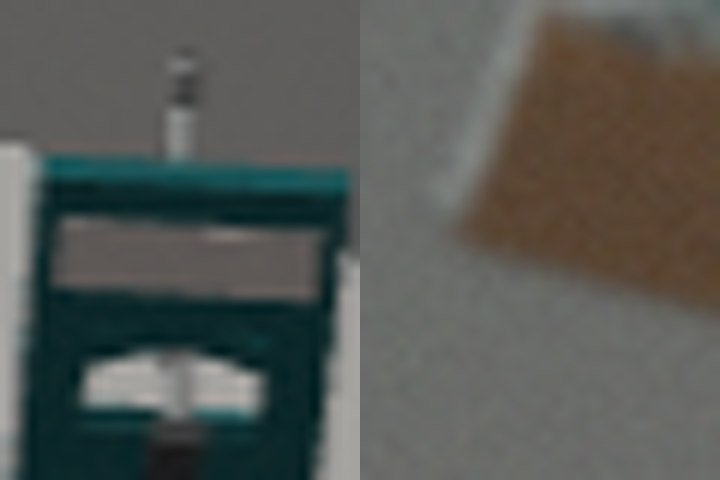

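Emit:
carry_out(plan=[[0.01,0.02,0.04,0,0,0.12],[0.02,0.03,0.02,0,0,0.12],[0.03,0.03,0.0,0,0,0.12],[0.03,0.03,0,0,0,0.12],[0.03,0.03,0,0,0,0.12],[0.03,0.03,0,0,0,0.12]])

```text
time_s: 0.65
tcp_pos: [0.3007, -0.4872, 0.2533]
eef_rot: [179.5, -0.2, -124.4]
contact_force: [0.3, -2.1, 0.1]
gripper_width: 0.0876
```

The teal tip triangulates to about 0.185 m, against 0.178 nominal, so its peg is bent up by about 7 mm. The yellow one is bent down. Next I move towards the teal pack.

Emit:
carry_out(plan=[[0.012,0.034,0.015,0,0,0.06],[0.015,0.036,0.015,0,0,0.06],[0.016,0.036,0.015,0,0,0.06],[0.016,0.036,0,0,0,0.06],[0.016,0.036,0,0,0,0.06],[0.016,0.036,0,0,0,0.05],[0.016,0.036,0,0,0,0],[0.016,0.036,0,0,0,0],[0.016,0.036,0,0,0,0],[0.016,0.036,0,0,0,0],[0.016,0.036,0,0,0,0],[0.016,0.036,0,0,0,0]])

```text
time_s: 1.65
tcp_pos: [0.491, -0.0375, 0.2985]
eef_rot: [179.5, -0.0, -102.7]
contact_force: [0.8, -0.5, -0.0]
gripper_width: 0.0878
```

Emit:
carry_out(plan=[[0.016,0.036,0,0,0,0],[0.016,0.036,0,0,0,0],[0.016,0.036,0,0,0,0],[0.016,0.036,0,0,0,0],[0.016,0.036,0,0,0,0],[0,0,0,0,0,0]], fingers=0.3, force=20)

```text
time_s: 2.15
tcp_pos: [0.5734, 0.1586, 0.297]
eef_rot: [179.5, 0.0, -102.4]
contact_force: [0.1, -0.7, -0.5]
gripper_width: 0.0533
```

Run:
```python
from h import *
for i in range(3):
  s=r.get_state(); print(s['time_s'],s['tcp_pos'],s['eef_rot'],s['contact_force'],s['gripper_width'],s['joints'])
  if i==0: cv2.imwrite('pics/w1.png',r.capture('wrist')[:,:,::-1])
  if i==1: cv2.imwrite('pics/s1.png',r.capture('scene')[:,:,::-1])
```

```text
2.15 [0.57340827 0.15855029 0.29695108] [ 1.79507929e+02  2.24491221e-02 -1.02444522e+02] [ 0.09568002 -0.73828686 -0.50432205] 0.0533148984305853 [ 33.99686751  10.66289497  -0.22781031  -0.37847543 -79.43234087
 -46.37083305]
2.2 [0.57235703 0.15658128 0.29708432] [ 1.79476110e+02 -1.72707815e-02 -1.02446438e+02] [ 0.65662471  0.70177491 -0.13351267] 0.04907342714209638 [ 33.89399878  10.54182833  -0.36391083  -0.37337433 -79.46865756
 -46.27107371]
2.25 [0.57177561 0.15483693 0.2975948 ] [ 1.79490901e+02 -1.85871986e-02 -1.02498013e+02] [ 0.53591898 -0.95929725  0.43245939] 0.04555697309018811 [ 33.78790075  10.42343428  -0.45143087  -0.3611878  -79.49059649
 -46.21898388]
```

View pics/w1.png

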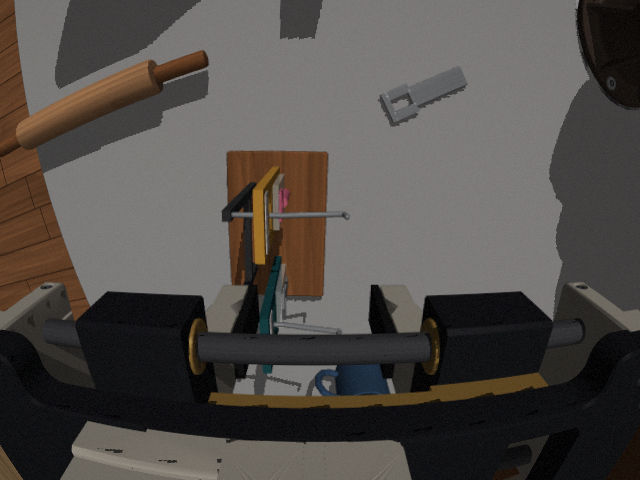

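View pics/s1.png

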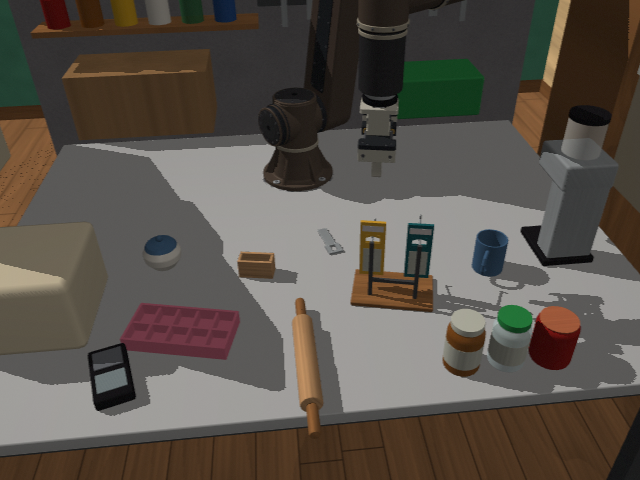

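The wrist view shows the teal header at about (270,310), with its peg running right to (340,332). I'll measure the foot's direction and the header line from this view.

```bash
cat >> h.py <<'E'
from scipy.spatial.transform import Rotation as Ro
def wray(u,v,pos,rpy):
    m=r.camera_model('wrist');fo=f(m);dx,dy=u-m['cx'],v-m['cy'];rr=np.hypot(dx,dy);th=rr/fo
    d=np.array([np.sin(th)*dx/rr,np.sin(th)*dy/rr,np.cos(th)])
    M=m['mount'];R=Ro.from_euler('xyz',rpy,degrees=True).as_matrix()
    return np.array(pos)+R@M[:3,3],R@M[:3,:3]@d
def wz(u,v,pos,rpy,z):
    c,d=wray(u,v,pos,rpy);return c+d*(z-c[2])/d[2]
E
python3 - <<'E'
from h import *
p,q=[.57341,.15855,.29695],[179.508,.022,-102.445]
for n,u,v,z in [('foot',228,151,.012),('foot',328,152,.012),('foot',325,300,.012),('Yhdr',279,167,.206),('Yhdr',255,262,.206),('Yhdr2',266,262,.206),('Thdr',281,258,.206),('Thdr',261,369,.206),('Thdr',271,369,.206),('Ypost',226,217,.171),('Ytip',347,216,.165),('Ttip',339,331,.185),('Ttip',339,331,.178)]:
    print(n,wz(u,v,p,q,z).round(4))
import cv2
b=cv2.imread('pics/w1.png');cv2.imwrite('pics/z6.png',cv2.resize(b[150:390,220:400],None,fx=3,fy=3,interpolation=cv2.INTER_CUBIC)[:, :])
E
```

```text
foot [0.6672 0.0843 0.012 ]
foot [0.5438 0.1149 0.012 ]
foot [0.5899 0.3147 0.012 ]
Yhdr [0.5876 0.1019 0.206 ]
Yhdr [0.6245 0.1709 0.206 ]
Yhdr2 [0.6158 0.1728 0.206 ]
Thdr [0.6032 0.172  0.206 ]
Thdr [0.6491 0.2746 0.206 ]
Thdr [0.6399 0.2763 0.206 ]
Ypost [0.6471 0.1367 0.171 ]
Ytip [0.5438 0.1607 0.165 ]
Ttip [0.5721 0.2618 0.185 ]
Ttip [0.5725 0.2662 0.178 ]
```

View pics/z6.png

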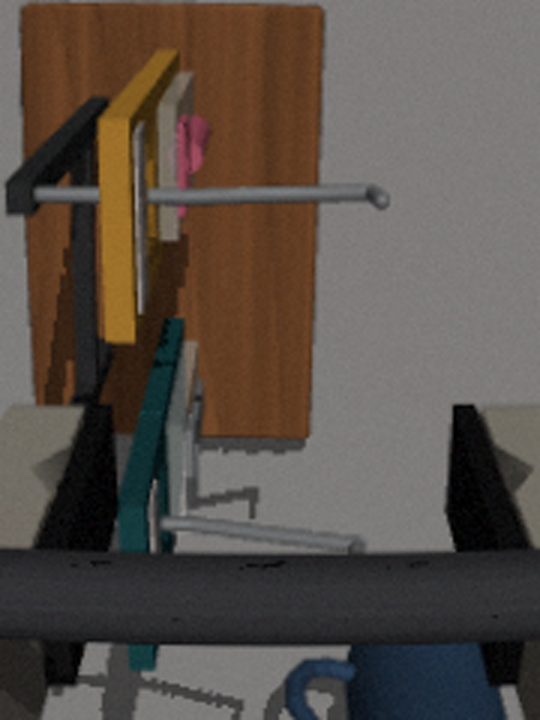

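Run:
```python
from h import *
p,q=[.57341,.15855,.29695],[179.508,.022,-102.445]
for n,u,v in [('T',119,505),('T',147,503),('T',156,669),('T',131,669),('Y',99,117),('Y',132,117),('Y',134,342),('Y',107,342)]:
    print(n,wz(u/3+220,v/3+150,p,q,.206).round(4))
```

```text
T [0.6348 0.2216 0.206 ]
T [0.6267 0.2225 0.206 ]
T [0.6403 0.2811 0.206 ]
T [0.648  0.2797 0.206 ]
Y [0.6107 0.1136 0.206 ]
Y [0.6025 0.1155 0.206 ]
Y [0.6173 0.1742 0.206 ]
Y [0.6244 0.1726 0.206 ]
```

Emit:
carry_out(plan=[[0.016,0.025,0,0,0,-0.015],[0.016,0.025,0,0,0,0],[0.016,0.025,-0.02,0,0,0],[0.016,0.025,-0.02,0,0,0],[0,0,-0.01,0,0,0],[0,0,0,0,0,0]])

```text
time_s: 2.75
tcp_pos: [0.6371, 0.2528, 0.249]
eef_rot: [179.7, 0.1, -103.7]
contact_force: [0.7, -0.7, -0.6]
gripper_width: 0.0303
```

Run:
```python
from h import *
s=r.get_state(); print(s['time_s'],s['tcp_pos'],s['eef_rot'],s['contact_force'],s['gripper_width'])
cv2.imwrite('pics/w2.png',r.capture('wrist')[:,:,::-1])
im=r.capture('scene')[:,:,::-1]
cv2.imwrite('pics/s2.png',cv2.resize(im[120:320,320:500],None,fx=3,fy=3,interpolation=cv2.INTER_CUBIC))
s=r.get_state(); print(s['time_s'],s['tcp_pos'],s['eef_rot'],s['contact_force'],s['gripper_width'])
```

```text
2.75 [0.63705623 0.25276949 0.24904812] [ 1.79673657e+02  1.34715815e-01 -1.03671366e+02] [ 0.73049458 -0.7163926  -0.6068106 ] 0.030304000856889796
2.85 [0.63745929 0.25241662 0.25132698] [ 179.78740317    0.210854   -103.67939149] [-0.24824603  0.33882312  0.86418459] 0.030606060671792033
```

View pics/w2.png

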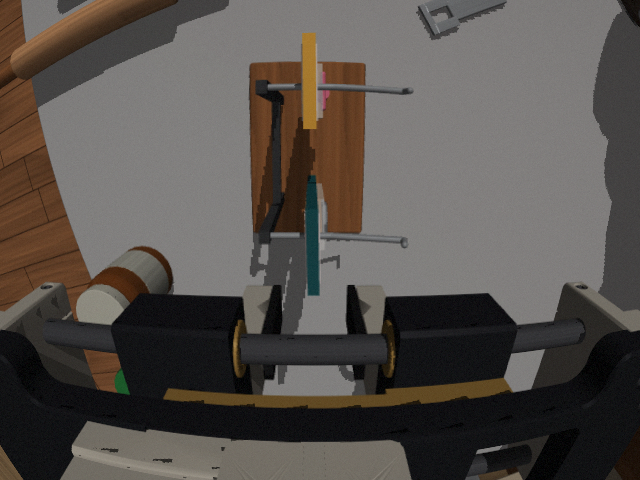

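View pics/s2.png

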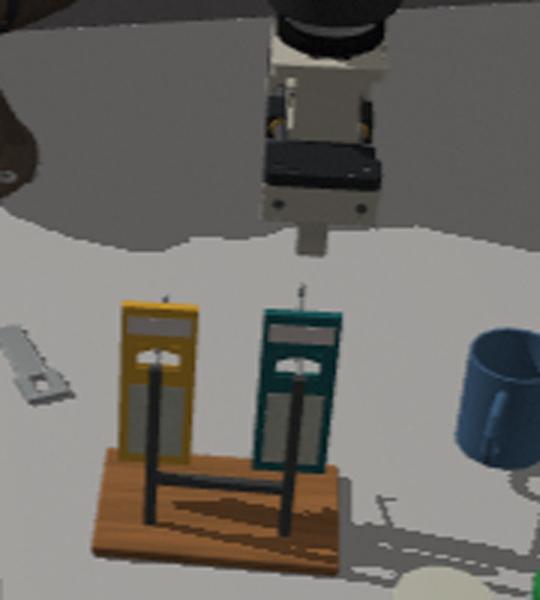

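The header is centred between the fingers (columns 313 and 315). I'll descend next.

Emit:
carry_out(plan=[[0,0,-0.02,0,0,0.006],[0,0,-0.02,0,0,0],[0,0,-0.015,0,0,0],[0,0,-0.01,0,0,0],[0,0,-0.005,0,0,0],[0,0,0,0,0,0]])

```text
time_s: 3.35
tcp_pos: [0.6394, 0.247, 0.1907]
eef_rot: [-179.6, 0.8, -103.6]
contact_force: [-0.5, 1.2, 0.1]
gripper_width: 0.0311
```

Run:
```python
from h import *
s=r.get_state(); print(s['time_s'],s['tcp_pos'],s['eef_rot'],s['contact_force'],s['gripper_width'])
cv2.imwrite('pics/w3.png',r.capture('wrist')[:,:,::-1])
im=r.capture('scene')[:,:,::-1]
cv2.imwrite('pics/s3.png',cv2.resize(im[120:320,320:500],None,fx=3,fy=3,interpolation=cv2.INTER_CUBIC))
s=r.get_state(); print(s['time_s'],s['tcp_pos'],s['eef_rot'],s['contact_force'],s['gripper_width'])
```

```text
3.35 [0.63939849 0.24701074 0.19074143] [-179.56414847    0.75511241 -103.56043065] [-0.51842518  1.17896961  0.07708754] 0.0310733049833985
3.45 [0.64009851 0.24753755 0.1919727 ] [-179.48477977    0.81621866 -103.53927701] [-0.14683427 -0.19829234  0.11265727] 0.03064402903643568
```

View pics/w3.png

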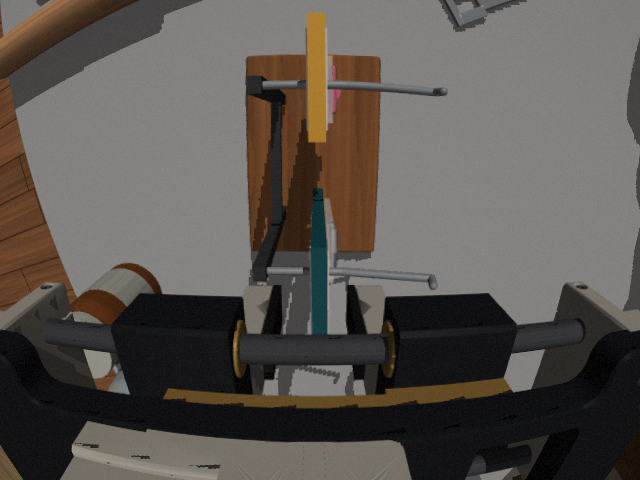

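View pics/s3.png

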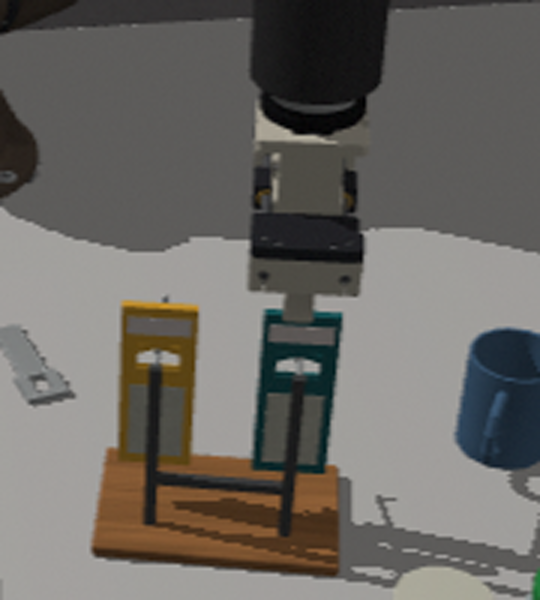

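```bash
cat >> h.py <<'E'
def corr(target,yaw=-103.2,say=True):
    s=r.get_state();R=Ro.from_euler('xyz',s['eef_rot'],degrees=True);D=Ro.from_euler('xyz',[180,0,yaw],degrees=True)
    print('t',round(s['time_s'],2),'tcp',s['tcp_pos'].round(4),'F',s['contact_force'].round(2),'w',round(s['gripper_width'],4),'d',(np.array(target)-s['tcp_pos']).round(4),'rot',(D*R.inv()).as_rotvec().round(4))
    return s
E
python3 - <<'E'
from h import *
corr([.637,.2535,.178])
E
```

```text
t 3.45 tcp [0.6401 0.2475 0.192 ] F [-0.15 -0.2   0.11] w 0.0306 d [-0.0031  0.006  -0.014 ] rot [-0.0118  0.012   0.006 ]
```

Emit:
carry_out(plan=[[-0.003,0.006,-0.005,-0.012,0.012,0.006],[0,0,-0.005,0,0,0],[0,0,-0.003,0,0,0],[0,0,0,0,0,0]])

```text
time_s: 3.78
tcp_pos: [0.6381, 0.2551, 0.1813]
eef_rot: [-179.8, 0.1, -103.1]
contact_force: [-0.1, -0.5, -1.2]
gripper_width: 0.031
```

Run:
```python
from h import *
corr([.637,.2535,.178])
```

```text
t 3.78 tcp [0.6381 0.2551 0.1813] F [-0.13 -0.49 -1.19] w 0.031 d [-0.0011 -0.0016 -0.0033] rot [-0.0011  0.0031 -0.0011]
```

Emit:
carry_out(plan=[[-0.001,-0.001,-0.002,-0.001,0.003,0],[0,0,0,0,0,0],[0,0,0,0,0,0],[0,0,0,0,0,0],[0,0,0,0,0,0],[0,0,0,0,0,0]], fingers=1, force=20)

```text
time_s: 4.28
tcp_pos: [0.6371, 0.2542, 0.1789]
eef_rot: [180.0, -0.0, -103.1]
contact_force: [-0.8, -0.0, -1.2]
gripper_width: 0.0063
```

Run:
```python
from h import *
corr([.637,.2535,.178])
cv2.imwrite('pics/w4.png',r.capture('wrist')[:,:,::-1])
corr([.637,.2535,.178])
```

```text
t 4.28 tcp [0.6371 0.2542 0.1789] F [-0.83 -0.02 -1.15] w 0.0063 d [-0.0001 -0.0007 -0.0009] rot [ 0.0005 -0.0005 -0.0015]
t 4.33 tcp [0.6371 0.2542 0.1788] F [ 0.42 -0.92 -0.98] w 0.0062 d [-0.0001 -0.0007 -0.0008] rot [ 0.0005 -0.0005 -0.0015]
```

View pics/w4.png

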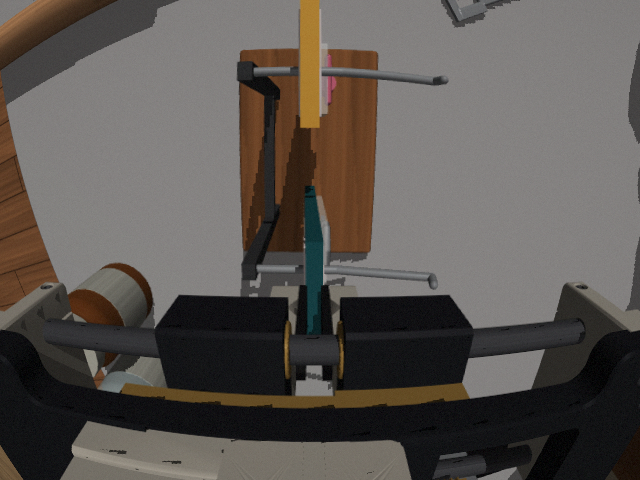

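Grasped, width 6.3 mm. I'll lift, still well below the 13 mm limit, and sample the force.

Emit:
carry_out(plan=[[0,0,0.003,0,0,0],[0,0,0.003,0,0,0],[0,0,0.002,0,0,0],[0,0,0,0,0,0]])

```text
time_s: 4.67
tcp_pos: [0.6366, 0.2539, 0.1871]
eef_rot: [179.9, -0.1, -103.1]
contact_force: [-0.9, -0.4, -1.9]
gripper_width: 0.006
```

```bash
cat >> h.py <<'E'
def feel(n=6,target=None):
    F=[];Z=[]
    for i in range(n):
        s=r.get_state();F.append(s['contact_force']);Z.append(s['tcp_pos']);im=r.capture('wrist' if i%2 else 'scene')
    print('F mean',np.mean(F,0).round(2),'sd',np.std(F,0).round(2))
    corr(target if target is not None else Z[-1])
    d=s['tcp_pos']-np.array([.6371,.2542,.1788]);e=np.array([np.cos(np.radians(-13.3)),np.sin(np.radians(-13.3))])
    print('slide',round(-d[:2]@e,4),'lat',round(d[:2]@[-e[1],e[0]],4),'lift',round(d[2],4))
E
python3 - <<'E'
from h import *
feel()
E
```

```text
F mean [-0.2   0.01 -1.45] sd [0.36 0.75 0.51]
t 4.97 tcp [0.6363 0.2538 0.1863] F [ 0.65 -0.32 -1.55] w 0.0061 d [-0.  0.  0.] rot [ 0.0013 -0.0026 -0.0012]
slide 0.0007 lat -0.0006 lift 0.0075
```

Emit:
carry_out(plan=[[0,0,0.002,0,0,0],[0,0,0.001,0,0,0],[0,0,0.001,0,0,0],[0,0,0,0,0,0]])

```text
time_s: 5.3
tcp_pos: [0.6362, 0.2537, 0.1904]
eef_rot: [179.9, -0.1, -103.1]
contact_force: [0.1, -0.5, -0.9]
gripper_width: 0.0056
```

Run:
```python
from h import *
feel(4)
```

```text
F mean [-0.07 -0.16 -1.21] sd [0.3  0.25 0.67]
t 5.5 tcp [0.6361 0.2536 0.19  ] F [-0.42 -0.07 -1.64] w 0.0065 d [0. 0. 0.] rot [ 0.0019 -0.0034 -0.0011]
slide 0.0009 lat -0.0008 lift 0.0113
```

Emit:
carry_out(plan=[[0,0,0.001,0,0,0],[0,0,0.0005,0,0,0],[0,0,0,0,0,0]])

```text
time_s: 5.75
tcp_pos: [0.636, 0.2536, 0.1915]
eef_rot: [179.8, -0.2, -103.1]
contact_force: [-0.1, -0.5, -1.2]
gripper_width: 0.0063
```

Run:
```python
from h import *
feel(4)
```

```text
F mean [-0.15 -0.36 -1.69] sd [0.57 0.1  0.54]
t 5.95 tcp [0.6359 0.2536 0.1914] F [ 0.38 -0.65 -1.71] w 0.0062 d [ 0. -0.  0.] rot [ 0.0021 -0.0038 -0.0011]
slide 0.001 lat -0.0009 lift 0.0126
```

Emit:
carry_out(plan=[[0,0,0.001,0,0,0],[0,0,0.0005,0,0,0],[0,0,0,0,0,0]])

```text
time_s: 6.2
tcp_pos: [0.6358, 0.2535, 0.1927]
eef_rot: [179.8, -0.2, -103.1]
contact_force: [-0.3, 0.6, -1.8]
gripper_width: 0.0065
```

Run:
```python
from h import *
feel(4)
```

```text
F mean [-0.35  0.06 -1.53] sd [0.09 0.51 0.48]
t 6.4 tcp [0.6358 0.2535 0.1927] F [ 1.13 -0.22 -1.99] w 0.0065 d [-0. -0.  0.] rot [ 0.0023 -0.0042 -0.0011]
slide 0.0011 lat -0.001 lift 0.0139
```

Emit:
carry_out(plan=[[0,0,0.0005,0,0,0],[0,0,0.0005,0,0,0],[0,0,0,0,0,0]])

```text
time_s: 6.65
tcp_pos: [0.6352, 0.2534, 0.1928]
eef_rot: [179.7, -0.2, -103.1]
contact_force: [0.4, -0.7, -2.2]
gripper_width: 0.0062
```

Run:
```python
from h import *
feel(4)
im=r.capture('scene')[:,:,::-1]
cv2.imwrite('pics/s4.png',cv2.resize(im[180:320,340:460],None,fx=4,fy=4,interpolation=cv2.INTER_CUBIC))
```

```text
F mean [ 0.57  0.09 -3.16] sd [0.36 0.6  0.62]
t 6.85 tcp [0.6353 0.2534 0.1929] F [-0.2   0.64 -2.91] w 0.0061 d [-0.  0. -0.] rot [ 0.0026 -0.0055 -0.0009]
slide 0.0016 lat -0.0012 lift 0.0141
```

View pics/s4.png

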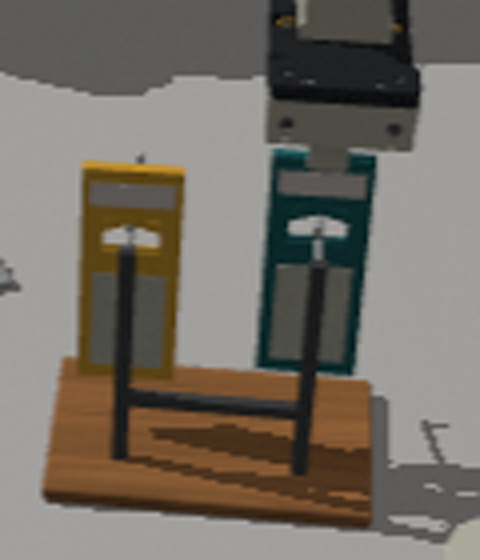

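Contact is felt at lift 14.1 mm, with Fz going from -1.5 to -3.2 N. I'll back off 2.5 mm and start the slide.

Emit:
carry_out(plan=[[0,0.001,-0.0025,0.0026,-0.0055,0],[-0.005,0.001,0,0,0,0],[-0.005,0.001,0,0,0,0],[-0.005,0.001,0,0,0,0],[0,0,0,0,0,0]])

```text
time_s: 7.32
tcp_pos: [0.6194, 0.2578, 0.1912]
eef_rot: [-179.9, 0.1, -103.2]
contact_force: [0.6, 1.2, -1.8]
gripper_width: 0.0067
```

Run:
```python
from h import *
feel(4)
```

```text
F mean [ 0.01  0.34 -1.83] sd [0.47 0.5  0.58]
t 7.52 tcp [0.6205 0.2576 0.191 ] F [ 0.55  0.39 -1.79] w 0.0066 d [-0.0001  0.0001  0.0002] rot [-0.0006  0.0025 -0.0004]
slide 0.0171 lat -0.0005 lift 0.0124
```

Emit:
carry_out(plan=[[-0.005,0.0015,0.0003,0,0,0],[-0.005,0.0012,0.0003,0,0,0],[-0.005,0.0012,0.0003,0,0,0],[-0.004,0.001,0.0003,0,0,0],[0,0,0,0,0,0]])

```text
time_s: 7.93
tcp_pos: [0.5998, 0.2627, 0.192]
eef_rot: [-179.9, 0.0, -103.2]
contact_force: [-0.9, -0.3, -1.5]
gripper_width: 0.0064
```

Run:
```python
from h import *
feel(4)
```

```text
F mean [-0.3  -0.35 -1.32] sd [0.51 0.15 0.37]
t 8.13 tcp [0.6008 0.2625 0.1918] F [ 0.46  0.37 -1.41] w 0.0063 d [-0.0001  0.0001  0.0001] rot [-0.0002  0.0023  0.0007]
slide 0.0374 lat -0.0003 lift 0.0131
```

Emit:
carry_out(plan=[[-0.005,0.0012,0.0006,0,0,0],[-0.005,0.0012,0.0006,0,0,0],[-0.004,0.001,0.0004,0,0,0],[0,0,0,0,0,0]])

```text
time_s: 8.47
tcp_pos: [0.5857, 0.2659, 0.1931]
eef_rot: [-179.9, 0.0, -103.3]
contact_force: [-0.1, -0.4, -2.0]
gripper_width: 0.0059
```

Run:
```python
from h import *
feel(4)
cv2.imwrite('pics/w5.png',r.capture('wrist')[:,:,::-1])
im=r.capture('scene')[:,:,::-1]
cv2.imwrite('pics/s5.png',cv2.resize(im[180:320,340:460],None,fx=4,fy=4,interpolation=cv2.INTER_CUBIC))
```

```text
F mean [ 0.28 -0.24 -1.57] sd [0.26 0.42 0.41]
t 8.67 tcp [0.5866 0.2657 0.1929] F [ 0.3  -0.37 -2.22] w 0.0066 d [-0.0001  0.      0.0001] rot [0.0003 0.0019 0.0019]
slide 0.0519 lat -0.0004 lift 0.0142
```

View pics/w5.png

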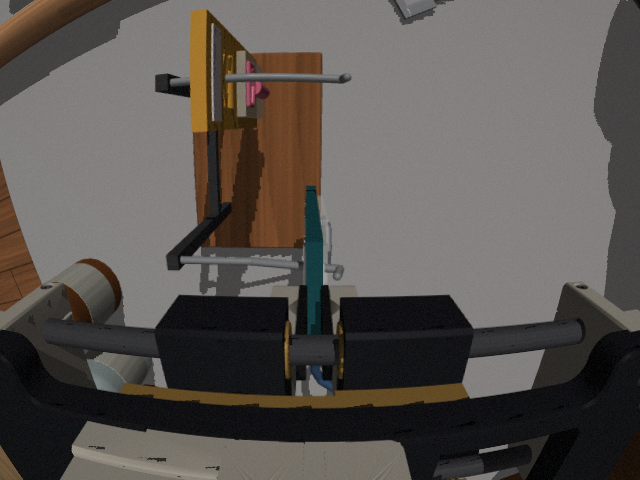

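View pics/s5.png

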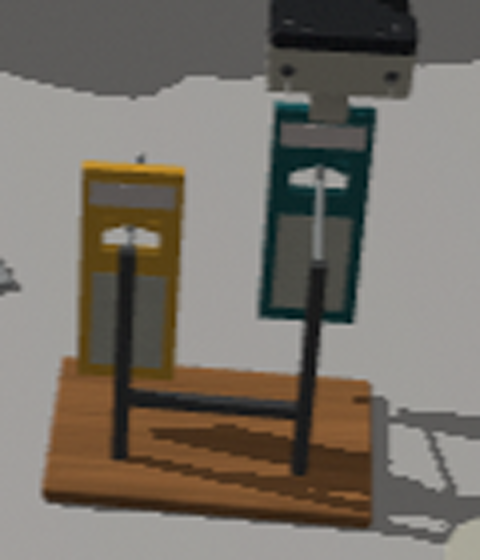

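Emit:
carry_out(plan=[[0,0,0.001,0,0,0],[0,0,0.001,0,0,0],[0,0,0,0,0,0]])

```text
time_s: 9.02
tcp_pos: [0.5869, 0.2655, 0.1947]
eef_rot: [-179.9, -0.0, -103.3]
contact_force: [0.3, -0.3, -1.3]
gripper_width: 0.0066
```

Run:
```python
from h import *
feel(4)
```

```text
F mean [ 0.17 -0.05 -1.76] sd [0.69 0.47 0.28]
t 9.22 tcp [0.5867 0.2654 0.1945] F [-0.41 -0.12 -1.08] w 0.006 d [0. 0. 0.] rot [0.0008 0.0013 0.0024]
slide 0.0516 lat -0.0006 lift 0.0157
```

Emit:
carry_out(plan=[[0,0,0.0005,0,0,0],[0,0,0.0005,0,0,0],[0,0,0,0,0,0]])

```text
time_s: 9.47
tcp_pos: [0.5867, 0.2654, 0.1955]
eef_rot: [-179.9, -0.0, -103.3]
contact_force: [0.1, 0.3, -0.5]
gripper_width: 0.0062
```

Run:
```python
from h import *
feel(4)
```

```text
F mean [-0.34  0.17 -1.05] sd [0.32 0.43 0.36]
t 9.67 tcp [0.5866 0.2654 0.1954] F [-0.47  0.35 -0.75] w 0.0066 d [-0.  0.  0.] rot [0.001  0.001  0.0024]
slide 0.0517 lat -0.0007 lift 0.0166
```

Emit:
carry_out(plan=[[0,0,0.0005,0,0,0],[0,0,0.0005,0,0,0],[0,0,0,0,0,0]])

```text
time_s: 9.92
tcp_pos: [0.5866, 0.2654, 0.1965]
eef_rot: [-179.9, -0.0, -103.3]
contact_force: [-1.0, -0.4, -0.9]
gripper_width: 0.0062
```

Run:
```python
from h import *
feel(4)
```

```text
F mean [-0.53 -0.7  -1.54] sd [0.31 0.37 0.43]
t 10.12 tcp [0.5866 0.2653 0.1963] F [-0.07 -0.29 -0.89] w 0.0062 d [-0.  0. -0.] rot [0.0011 0.0008 0.0024]
slide 0.0518 lat -0.0008 lift 0.0175
```

Emit:
carry_out(plan=[[0,0,0.0005,0,0,0],[0,0,0.0003,0,0,0],[0,0,0,0,0,0]])

```text
time_s: 10.37
tcp_pos: [0.5865, 0.2653, 0.1971]
eef_rot: [-179.9, -0.1, -103.3]
contact_force: [0.1, 0.4, -1.5]
gripper_width: 0.0062
```

Run:
```python
from h import *
feel(4)
```

```text
F mean [-0.31  0.32 -1.45] sd [0.31 0.41 0.61]
t 10.57 tcp [0.5865 0.2653 0.197 ] F [ 0.84 -0.05 -1.6 ] w 0.0065 d [ 0. -0.  0.] rot [0.0012 0.0006 0.0024]
slide 0.0518 lat -0.0009 lift 0.0183
```

Emit:
carry_out(plan=[[0,0,0.0005,0,0,0],[0,0,0.0003,0,0,0],[0,0,0,0,0,0]])

```text
time_s: 10.82
tcp_pos: [0.5864, 0.2653, 0.1979]
eef_rot: [-180.0, -0.1, -103.3]
contact_force: [-0.6, 0.3, -1.9]
gripper_width: 0.0065
```

Run:
```python
from h import *
feel(4)
```

```text
F mean [ 0.14  0.37 -1.53] sd [0.6  0.35 0.25]
t 11.02 tcp [0.5864 0.2652 0.1978] F [-0.65  0.58 -1.2 ] w 0.0066 d [0. 0. 0.] rot [0.0013 0.0004 0.0025]
slide 0.0519 lat -0.0009 lift 0.019
```

Emit:
carry_out(plan=[[0,0,0.0005,0,0,0],[0,0,0.0003,0,0,0],[0,0,0,0,0,0]])

```text
time_s: 11.27
tcp_pos: [0.5864, 0.2652, 0.1986]
eef_rot: [-180.0, -0.1, -103.3]
contact_force: [0.7, -0.1, -1.4]
gripper_width: 0.0064
```

Run:
```python
from h import *
feel(4)
cv2.imwrite('pics/w6.png',r.capture('wrist')[:,:,::-1])
im=r.capture('scene')[:,:,::-1]
cv2.imwrite('pics/s6.png',cv2.resize(im[200:270,380:440],None,fx=8,fy=8,interpolation=cv2.INTER_CUBIC))
```

```text
F mean [-0.23  0.44 -1.18] sd [0.71 0.64 0.25]
t 11.47 tcp [0.5864 0.2652 0.1985] F [ 0.98  0.37 -1.74] w 0.0064 d [-0. -0.  0.] rot [0.0014 0.0003 0.0025]
slide 0.0519 lat -0.0009 lift 0.0197
```

View pics/s6.png

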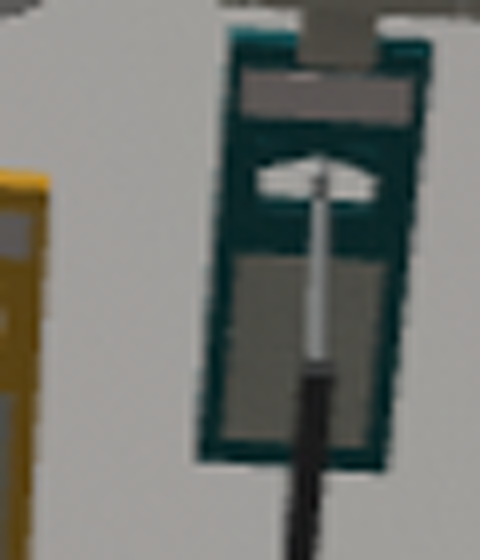

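Emit:
carry_out(plan=[[0,0,0.0005,0,0,0],[0,0,0.0003,0,0,0],[0,0,0,0,0,0]])

```text
time_s: 11.82
tcp_pos: [0.5863, 0.2652, 0.1994]
eef_rot: [-180.0, -0.1, -103.3]
contact_force: [-1.0, 0.4, -1.7]
gripper_width: 0.0065
```

Run:
```python
from h import *
feel(4)
```

```text
F mean [-0.41  0.02 -1.48] sd [0.48 0.72 0.67]
t 12.02 tcp [0.5863 0.2652 0.1993] F [ 0.17 -0.25 -1.93] w 0.006 d [0. 0. 0.] rot [0.0016 0.0001 0.0025]
slide 0.0519 lat -0.001 lift 0.0205
```

Emit:
carry_out(plan=[[0,0,0.0005,0,0,0],[0,0,0.0003,0,0,0],[0,0,0,0,0,0]])

```text
time_s: 12.27
tcp_pos: [0.5863, 0.2652, 0.2001]
eef_rot: [-180.0, -0.1, -103.3]
contact_force: [-0.3, 0.0, -1.1]
gripper_width: 0.0062
```

Run:
```python
from h import *
feel(4)
```

```text
F mean [-0.15 -0.12 -1.46] sd [0.23 0.36 0.29]
t 12.47 tcp [0.5863 0.2651 0.2   ] F [-0.49 -0.21 -2.01] w 0.0063 d [0. 0. 0.] rot [0.0016 0.     0.0025]
slide 0.052 lat -0.001 lift 0.0213
```

Emit:
carry_out(plan=[[0,0,0.0005,0,0,0],[0,0,0.0003,0,0,0],[0,0,0,0,0,0]])

```text
time_s: 12.72
tcp_pos: [0.5859, 0.2651, 0.2003]
eef_rot: [180.0, -0.1, -103.4]
contact_force: [-0.2, -0.7, -1.2]
gripper_width: 0.0062
```

Run:
```python
from h import *
feel(4)
im=r.capture('scene')[:,:,::-1]; cv2.imwrite('pics/s7f.png',im)
cv2.imwrite('pics/s7.png',cv2.resize(im[200:270,380:440],None,fx=8,fy=8,interpolation=cv2.INTER_CUBIC))
```

```text
F mean [-0.13  0.48 -2.02] sd [0.25 0.74 0.77]
t 12.92 tcp [0.586  0.2651 0.2003] F [ 0.38  0.04 -2.74] w 0.0063 d [ 0.  0. -0.] rot [ 0.0019 -0.0009  0.0026]
slide 0.0523 lat -0.0012 lift 0.0215
```

View pics/s7.png

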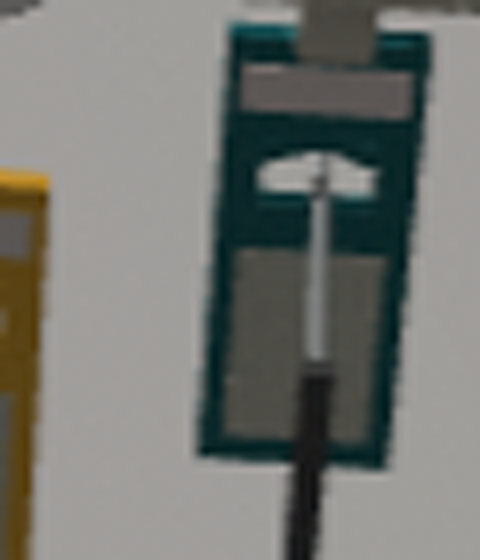

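Contact appears at lift about 21.4 mm: z stopped short and Fz fell. That makes the bend about 0.2 rad upward. I'll back off 0.8 mm and follow the slope.

Emit:
carry_out(plan=[[0,0.001,-0.0008,0.0015,-0.001,0.002],[-0.003,0.0007,0.0006,0,0,0],[-0.003,0.0007,0.0006,0,0,0],[-0.002,0.0005,0.0004,0,0,0],[0,0,0,0,0,0]])

```text
time_s: 13.38
tcp_pos: [0.5775, 0.2683, 0.2019]
eef_rot: [-179.9, 0.0, -103.2]
contact_force: [-0.5, -0.1, -0.4]
gripper_width: 0.0064
```

Run:
```python
from h import *
feel(4)
```

```text
F mean [-0.46 -0.16 -1.17] sd [0.36 0.75 0.68]
t 13.58 tcp [0.5779 0.2681 0.2016] F [ 0.03 -0.09 -1.02] w 0.0066 d [-0.      0.0001  0.0001] rot [0.0001 0.001  0.0007]
slide 0.0609 lat 0.0 lift 0.0229
```

Emit:
carry_out(plan=[[0,0,0.0005,0,0,0],[0,0,0.0002,0,0,0],[0,0,0,0,0,0]])

```text
time_s: 13.83
tcp_pos: [0.5778, 0.268, 0.202]
eef_rot: [-180.0, -0.0, -103.2]
contact_force: [0.5, 1.0, -1.4]
gripper_width: 0.006
```

Run:
```python
from h import *
feel(4)
cv2.imwrite('pics/w7.png',r.capture('wrist')[:,:,::-1])
```

```text
F mean [ 0.03  0.25 -1.65] sd [0.51 0.53 0.31]
t 14.03 tcp [0.5779 0.2681 0.202 ] F [ 0.12 -0.22 -1.98] w 0.006 d [ 0. -0.  0.] rot [0.0004 0.0006 0.0008]
slide 0.0608 lat -0.0002 lift 0.0232
```

View pics/w7.png

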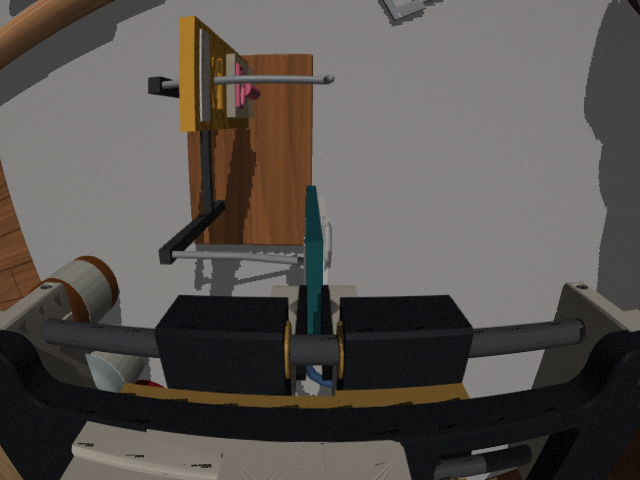

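Emit:
carry_out(plan=[[0,0,0.0004,0,0,0],[0,0,0.0002,0,0,0],[0,0,0,0,0,0]])

```text
time_s: 14.33
tcp_pos: [0.5776, 0.268, 0.2021]
eef_rot: [180.0, -0.0, -103.3]
contact_force: [-0.5, -0.2, -2.5]
gripper_width: 0.006
```

Run:
```python
from h import *
feel(4)
```

```text
F mean [ 0.15 -0.3  -2.78] sd [0.39 0.15 0.36]
t 14.53 tcp [0.5776 0.2679 0.2022] F [ 0.39 -0.19 -3.26] w 0.0065 d [ 0.      0.     -0.0001] rot [ 0.0006 -0.0001  0.001 ]
slide 0.0611 lat -0.0003 lift 0.0234
```

Emit:
carry_out(plan=[[0,0,-0.0005,0,0,0],[-0.002,0.0005,0.0004,0,0,0],[-0.002,0.0005,0.0004,0,0,0],[0,0,0,0,0,0]])

```text
time_s: 14.87
tcp_pos: [0.5736, 0.269, 0.2029]
eef_rot: [-180.0, -0.0, -103.3]
contact_force: [1.5, -0.7, -1.7]
gripper_width: 0.0061
```

Run:
```python
from h import *
feel(4)
```

```text
F mean [ 0.66 -0.61 -1.83] sd [0.49 0.42 0.67]
t 15.07 tcp [0.5739 0.269  0.2028] F [-0.32 -0.53 -1.22] w 0.0065 d [-0.      0.0001  0.    ] rot [0.0006 0.0006 0.0011]
slide 0.065 lat -0.0002 lift 0.0241
```

Emit:
carry_out(plan=[[-0.002,0.0005,0.0003,0,0,0],[-0.002,0.0005,0.0004,0,0,0],[0,0,0,0,0,0]])

```text
time_s: 15.32
tcp_pos: [0.57, 0.2701, 0.204]
eef_rot: [-179.9, -0.0, -103.3]
contact_force: [-0.2, 0.0, 0.3]
gripper_width: 0.0008
```

Run:
```python
from h import *
feel(4)
```

```text
F mean [-0.14 -0.19 -0.26] sd [0.26 0.29 0.58]
t 15.52 tcp [0.5702 0.27   0.2038] F [ 0.06 -0.41  0.29] w 0.0006 d [-0.      0.0001  0.0001] rot [0.0004 0.0012 0.0013]
slide 0.0688 lat 0.0 lift 0.0251
```

The gripper width fell to 0.6 mm, so the pack has slipped out of the fingers. I'll look at where it is.

Run:
```python
from h import *
cv2.imwrite('pics/w8.png',r.capture('wrist')[:,:,::-1])
im=r.capture('scene')[:,:,::-1]; cv2.imwrite('pics/s8.png',cv2.resize(im[180:320,340:460],None,fx=4,fy=4,interpolation=cv2.INTER_CUBIC))
im=r.capture('top')[:,:,::-1]; cv2.imwrite('pics/t8.png',cv2.resize(im[160:270,150:310],None,fx=4,fy=4,interpolation=cv2.INTER_CUBIC))
```

```text
(no output)
```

View pics/w8.png

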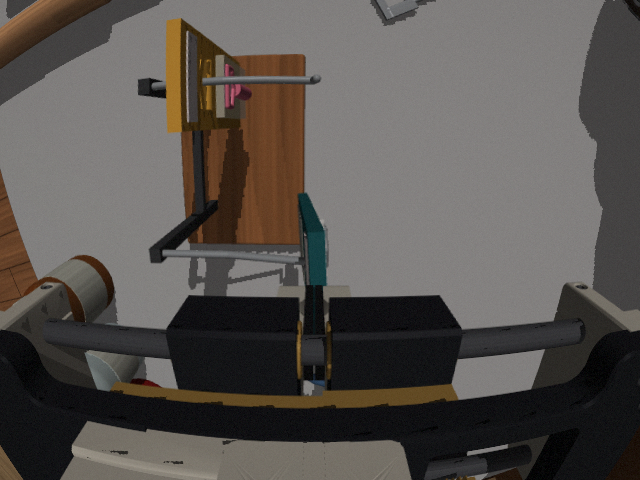

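View pics/s8.png

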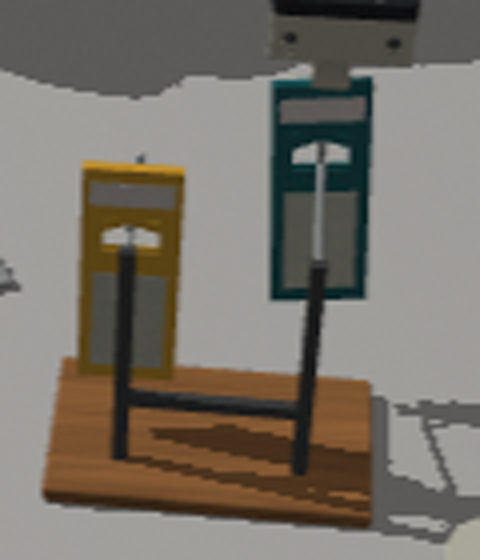

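View pics/t8.png

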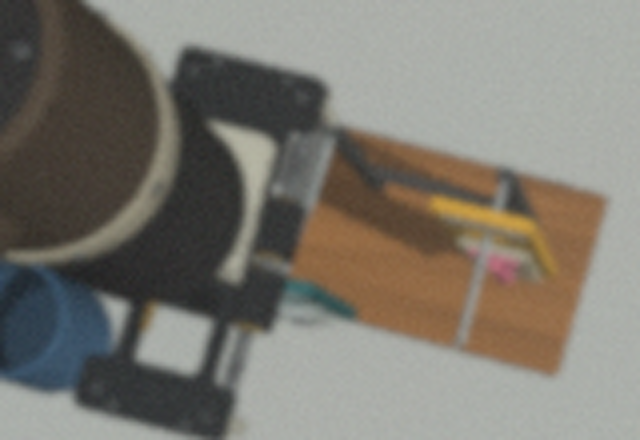

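```bash
python3 - <<'E'
import cv2,numpy as np
z=lambda im,x,y,w,h,k:cv2.resize(im[y:y+h,x:x+w],None,fx=k,fy=k,interpolation=cv2.INTER_CUBIC)
a=cv2.imread('pics/w8.png');b=cv2.imread('pics/w7.png')
cv2.imwrite('pics/z8.png',np.hstack([z(a,265,180,80,120,5),z(b,265,180,80,120,5)]))
E
python3 - <<'E'
import sys; sys.path.insert(0,'.')
from h import *
import cv2
im=r.capture('scene')[:,:,::-1]
cv2.imwrite('pics/s9.png',cv2.resize(im[185:265,395:445],None,fx=10,fy=10,interpolation=cv2.INTER_CUBIC)[:600])
corr([0,0,0])
E
```

```text
t 15.72 tcp [0.5701 0.2699 0.2035] F [-0.94  0.07  0.62] w 0.0007 d [-0.5701 -0.2699 -0.2035] rot [0.0007 0.0008 0.0014]
```

View pics/z8.png

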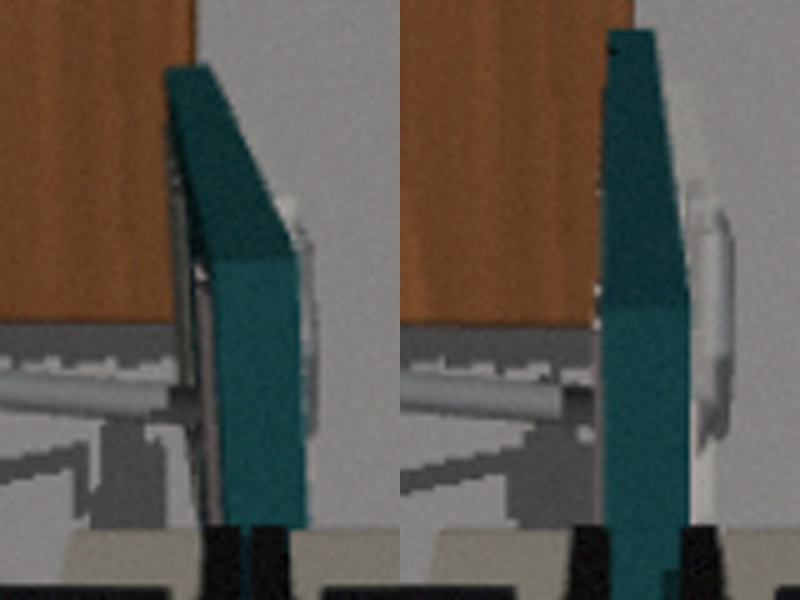

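View pics/s9.png

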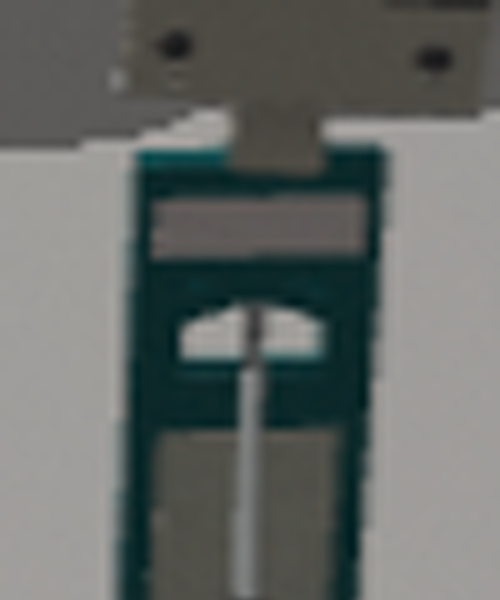

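Run:
```python
import cv2,numpy as np
z=lambda im,x,y,w,h,k:cv2.resize(im[y:y+h,x:x+w],None,fx=k,fy=k,interpolation=cv2.INTER_CUBIC)
cv2.imwrite('pics/z9.png',np.hstack([z(cv2.imread(f'pics/w{i}.png'),290,180,50,130,4) for i in (4,5,6,7)]))
```

```text
(no output)
```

View pics/z9.png

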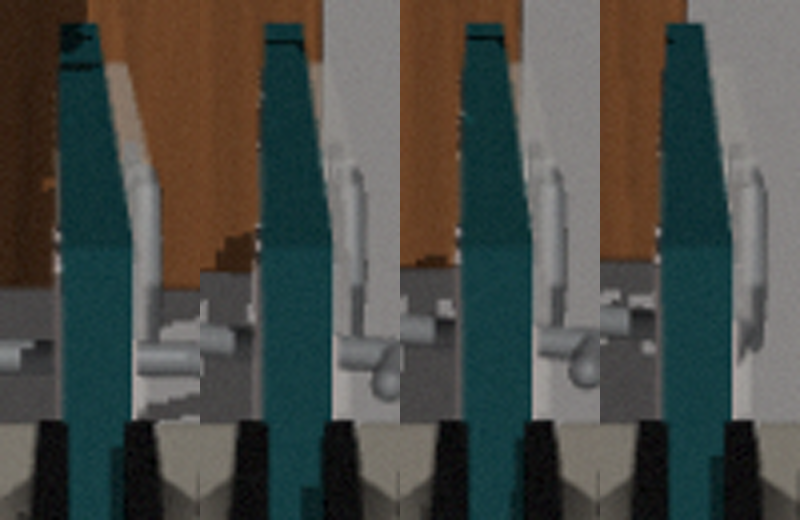

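Run:
```python
from h import *
def tr(a,d,b,e):
    s=np.linalg.lstsq(np.c_[d,-e],b-a,rcond=None)[0]; p=a+d*s[0];q=b+e*s[1]
    return ((p+q)/2).round(4),np.linalg.norm(p-q).round(4)
p,q=[.5702,.27,.2038],Ro.from_euler('xyz',[180,0,-103.3],degrees=True).as_euler('xyz',degrees=True)
S=lambda u,v:ray('scene',395+(u+.5)/10-.5,185+(v+.5)/10-.5)
W=lambda u,v:wray(265+(u+.5)/5-.5,180+(v+.5)/5-.5,p,q)
print('top far(-x) -y corner',tr(*S(135,150),*W(298,262)))
print('top back(+x) -y corner',tr(*S(135,166),*W(212,262)))
# bottoms -y: wrist (165,68),(210,66)
im=cv2.imread('pics/s8.png')
S8=lambda u,v:ray('scene',340+(u+.5)/4-.5,180+(v+.5)/4-.5)
print('bottom back -y',tr(*S8(271,298),*W(165,70)))
for z in (.178,.19,.2,.21,.22): print(z,[ (c+d*(z-c[2])/d[2]).round(4) for c,d in (S(135,166),S(385,166),W(212,262))])
print('tip',[ (c+d*(z-c[2])/d[2]).round(4) for c,d in (S(255,308),) for z in (.185,.189)])
```

```text
top far(-x) -y corner (array([0.5587, 0.2386, 0.2245]), np.float64(0.0035))
top back(+x) -y corner (array([0.5664, 0.2368, 0.2249]), np.float64(0.0037))
bottom back -y (array([0.5791, 0.2435, 0.0746]), np.float64(0.0022))
0.178 [array([0.4937, 0.258 , 0.178 ]), array([0.5014, 0.3209, 0.178 ]), array([0.5703, 0.2482, 0.178 ])]
0.19 [array([0.5121, 0.2531, 0.19  ]), array([0.5197, 0.315 , 0.19  ]), array([0.5692, 0.2448, 0.19  ])]
0.2 [array([0.5275, 0.249 , 0.2   ]), array([0.535 , 0.3102, 0.2   ]), array([0.5684, 0.242 , 0.2   ])]
0.21 [array([0.5428, 0.2449, 0.21  ]), array([0.5502, 0.3053, 0.21  ]), array([0.5675, 0.2391, 0.21  ])]
0.22 [array([0.5582, 0.2408, 0.22  ]), array([0.5655, 0.3004, 0.22  ]), array([0.5667, 0.2363, 0.22  ])]
tip [array([0.571 , 0.2701, 0.185 ]), array([0.5768, 0.2684, 0.189 ])]
```

Run:
```python
from h import *
def atx(u,v,x):
    c,d=ray('scene',u,v); return (c+d*(x-c[0])/d[0]).round(4)
print('s3 finger end',atx(320+300/3,120+322/3,.66), 'TCPz .192')
print('s2 finger end',atx(320+311/3,120+254/3,.66), 'TCPz .25')
print('s6 finger end',atx(380+340/8,200+68/8,.60),'TCPz .1985')
print('s9 finger end',atx(395+280/10,185+172/10,.585),'TCPz .2035')
print('hdr top back edge s6', atx(380+240/8,200+45/8,.59))
```

```text
s3 finger end [0.66   0.2464 0.2133] TCPz .192
s2 finger end [0.66   0.2497 0.2743] TCPz .25
s6 finger end [0.6    0.2658 0.224 ] TCPz .1985
s9 finger end [0.585  0.27   0.2317] TCPz .2035
hdr top back edge s6 [0.59   0.2379 0.2278]
```

The fingers closed above the header. The wrist and scene views agree that the visible fingertips sit about 24 mm behind the reported TCP, so I had gripped only the header's top few mm. I'll verify that offset before regripping.

Run:
```python
from h import *
print(r.grasp_offset)
import scipy.optimize as so
# fingertip inner corners in w1 (opening .0533), w2 (.0303): pixel cols
m=r.camera_model('wrist');fo=f(m);M=m['mount']
for (u1,u2,v,w) in [(257,370,285,.0533),(282,347,285,.0303)]:
    a=[]
    for u in (u1,u2):
        dx,dy=u-m['cx'],v-m['cy'];rr=np.hypot(dx,dy);th=rr/fo
        a.append(M[:3,:3]@np.array([np.sin(th)*dx/rr,np.sin(th)*dy/rr,np.cos(th)]))
    # scale so y separation = w
    s=w/abs(a[0][1]-a[1][1]); print((M[:3,3]+s*a[0]).round(4),(M[:3,3]+s*a[1]).round(4))
```

```text
-0.0188
[ 0.0106 -0.0279 -0.026 ] [ 0.0105  0.0254 -0.0261]
[ 0.0111 -0.0159 -0.027 ] [ 0.0111  0.0144 -0.0271]
```

Emit:
carry_out(plan=[[0,0,0.006,0,0,0],[0,0,0.006,0,0,0],[0,0,0,0.04,-0.07,0],[0,0,0,0,0,0],[0,0,0,0,0,0]], fingers=0.3)

```text
time_s: 16.13
tcp_pos: [0.5699, 0.2692, 0.2161]
eef_rot: [-176.5, 3.1, -103.2]
contact_force: [0.5, 0.2, 0.3]
gripper_width: 0.0273
```

Run:
```python
from h import *
corr([.5738,.269,.175])
s=r.get_state();print(s['tcp_pos'],s['eef_rot'])
cv2.imwrite('pics/w10.png',r.capture('wrist')[:,:,::-1])
im=r.capture('scene')[:,:,::-1]
cv2.imwrite('pics/s10.png',cv2.resize(im[170:250,380:460],None,fx=7,fy=7,interpolation=cv2.INTER_CUBIC))
corr([.5738,.269,.175])
```

```text
t 16.13 tcp [0.5699 0.2692 0.2161] F [0.51 0.22 0.27] w 0.0273 d [ 0.0039 -0.0002 -0.0411] rot [-0.0383  0.0712  0.0017]
[0.56985289 0.26915162 0.21609033] [-176.52731291    3.06972973 -103.20326023]
t 16.23 tcp [0.5701 0.2694 0.2162] F [-0.28  0.53  0.27] w 0.0301 d [ 0.0037 -0.0004 -0.0412] rot [-0.0387  0.0711  0.0021]
```

View pics/w10.png

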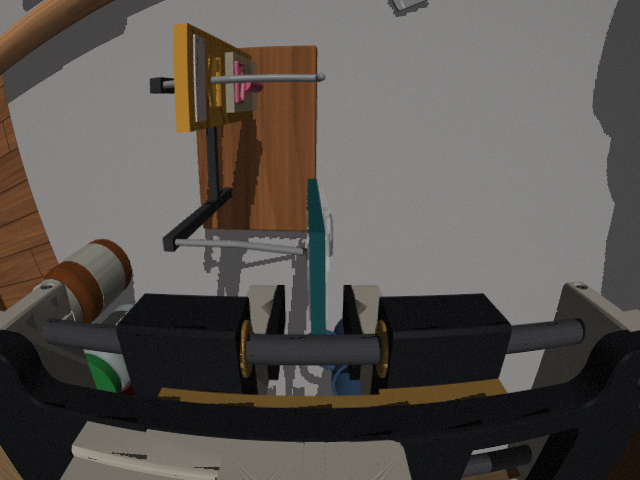

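View pics/s10.png

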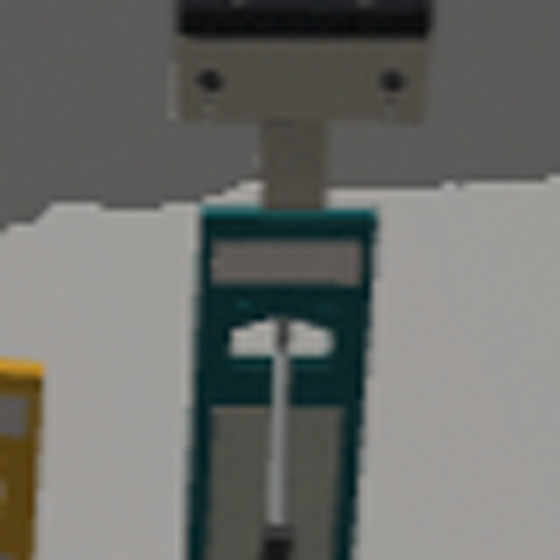

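The fisheye check gives fingertips 26 mm behind the reported TCP. The tool is now parallel to the leaning pack, and I'll descend along its axis.

Emit:
carry_out(plan=[[0,0.0005,-0.01,0,0,0],[0,0.0005,-0.01,0,0,0],[0.0005,0.0005,-0.008,0,0,0],[0,0,0,0,0,0]])

```text
time_s: 16.57
tcp_pos: [0.5717, 0.272, 0.1861]
eef_rot: [-176.6, 3.1, -103.3]
contact_force: [0.5, -1.0, -0.6]
gripper_width: 0.0304
```

Run:
```python
from h import *
corr([.5718,.2714,.1737],)
cv2.imwrite('pics/w11.png',r.capture('wrist')[:,:,::-1])
im=r.capture('scene')[:,:,::-1]
cv2.imwrite('pics/s11.png',cv2.resize(im[170:250,380:460],None,fx=7,fy=7,interpolation=cv2.INTER_CUBIC))
```

```text
t 16.57 tcp [0.5717 0.272  0.1861] F [ 0.49 -0.96 -0.55] w 0.0304 d [ 0.0001 -0.0006 -0.0124] rot [-0.0394  0.0711  0.0025]
```

View pics/w11.png

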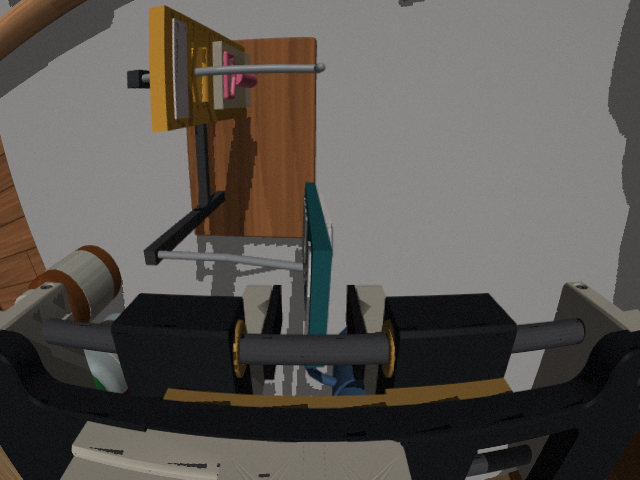

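View pics/s11.png

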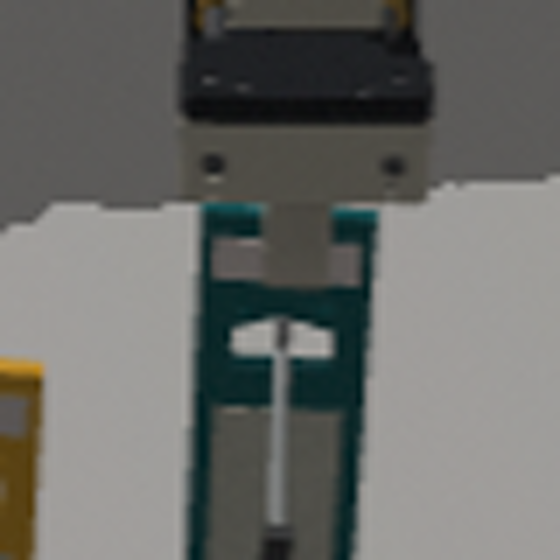

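Emit:
carry_out(plan=[[0,0,-0.004,-0.007,-0.029,0],[0.0003,0.0002,-0.004,0,0,0],[0.0003,0.0002,-0.001,0,0,0],[0,0,0,0,0,0]])

```text
time_s: 17.0
tcp_pos: [0.5738, 0.273, 0.1785]
eef_rot: [-174.7, 3.1, -103.1]
contact_force: [0.3, -0.3, 0.7]
gripper_width: 0.0303
```

Run:
```python
from h import *
corr([.5718,.2714,.175],)
cv2.imwrite('pics/w12.png',cv2.resize(r.capture('wrist')[170:400,220:420,::-1],None,fx=2.6,fy=2.6,interpolation=cv2.INTER_CUBIC))
```

```text
t 17.0 tcp [0.5738 0.273  0.1785] F [ 0.29 -0.26  0.67] w 0.0303 d [-0.002  -0.0016 -0.0035] rot [-0.0324  0.102   0.0008]
```

View pics/w12.png

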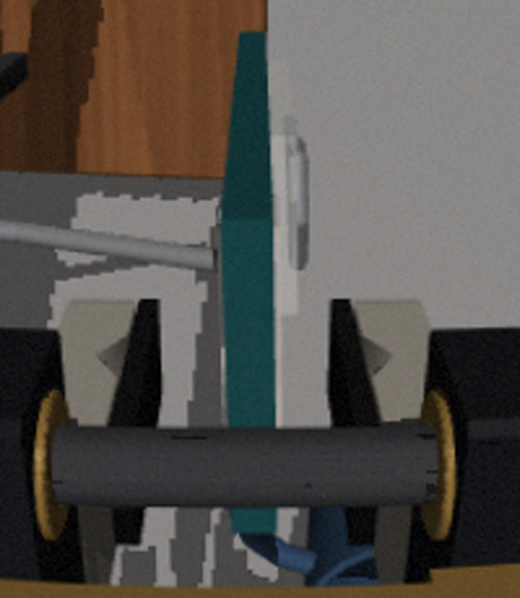

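The plate is parallel to the fingers and centred (248 vs 245). I'll go 3 mm deeper and close with a firmer grip.

Emit:
carry_out(plan=[[0.0002,0.0001,-0.003,0,0,0],[0,0,0,0,0,0],[0,0,0,0,0,0],[0,0,0,0,0,0],[0,0,0,0,0,0],[0,0,0,0,0,0]], fingers=1, force=25)

```text
time_s: 17.55
tcp_pos: [0.575, 0.2735, 0.1764]
eef_rot: [-174.7, 3.2, -103.1]
contact_force: [0.2, 0.7, -1.3]
gripper_width: 0.0081
```

Run:
```python
from h import *
feel(4)
cv2.imwrite('pics/w13.png',cv2.resize(r.capture('wrist')[170:400,220:420,::-1],None,fx=2.6,fy=2.6,interpolation=cv2.INTER_CUBIC))
im=r.capture('scene')[:,:,::-1]
cv2.imwrite('pics/s13.png',cv2.resize(im[170:250,380:460],None,fx=7,fy=7,interpolation=cv2.INTER_CUBIC))
```

```text
F mean [ 0.05  0.72 -0.54] sd [0.75 0.15 0.45]
t 17.75 tcp [0.575  0.2735 0.1763] F [ 0.01 -0.24 -0.77] w 0.0078 d [0. 0. 0.] rot [-0.0338  0.1021  0.0015]
slide 0.0649 lat 0.0045 lift -0.0024
```

View pics/w13.png

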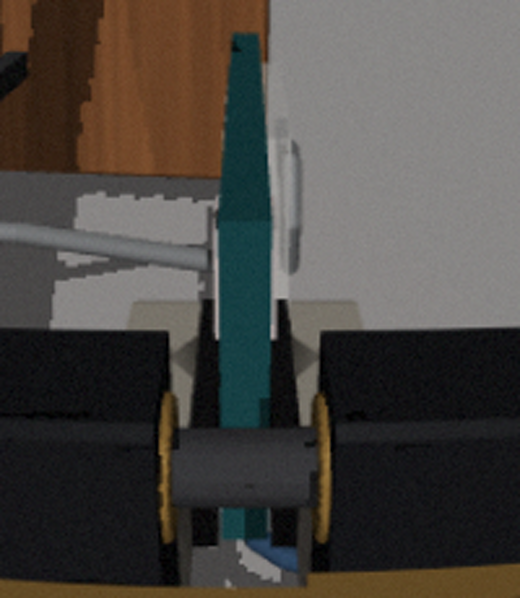

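View pics/s13.png

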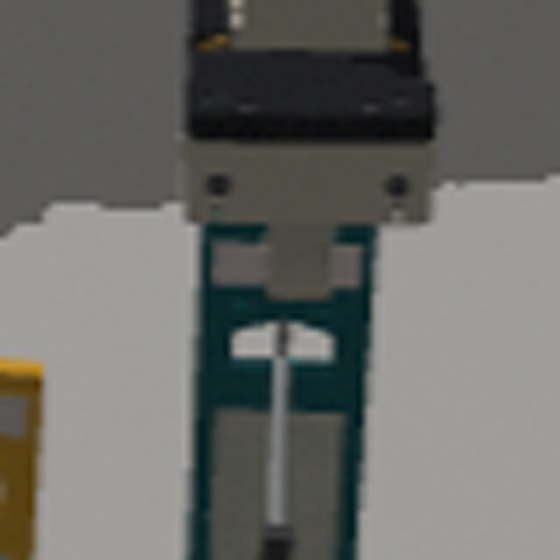

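Full grip now, 8 mm wide, on the whole header. I'll lift gently until the full weight is carried.

Emit:
carry_out(plan=[[0,0,0.0005,0,0,0],[0,0,0.0005,0,0,0],[0,0,0,0,0,0]])

```text
time_s: 18.1
tcp_pos: [0.5746, 0.2732, 0.177]
eef_rot: [-174.8, 3.2, -103.1]
contact_force: [0.1, 0.4, -0.6]
gripper_width: 0.008
```

Run:
```python
from h import *
feel(6)
```

```text
F mean [-0.33 -0.27 -1.23] sd [0.49 0.51 0.37]
t 18.4 tcp [0.5746 0.2732 0.177 ] F [ 0.7   0.64 -1.77] w 0.008 d [-0. -0. -0.] rot [-0.0332  0.1014  0.0016]
slide 0.0652 lat 0.0041 lift -0.0019
```

Emit:
carry_out(plan=[[-0.0005,0,0.0003,-0.016,0.05,0],[0,0,0,0,0,0]])

```text
time_s: 18.57
tcp_pos: [0.5733, 0.2729, 0.1774]
eef_rot: [-177.5, 1.6, -103.2]
contact_force: [2.2, 0.7, -0.8]
gripper_width: 0.0078
```

Run:
```python
from h import *
feel(4)
```

```text
F mean [ 0.01  0.2  -1.46] sd [1.31 0.6  0.5 ]
t 18.77 tcp [0.5724 0.2723 0.1772] F [-0.35 -0.16 -1.14] w 0.0077 d [ 0.0002  0.0001 -0.0001] rot [-0.0175  0.0519  0.0015]
slide 0.067 lat 0.0028 lift -0.0016
```

Emit:
carry_out(plan=[[-0.0005,0,0.0003,-0.016,0.05,0],[0,0,0,0,0,0]])

```text
time_s: 18.93
tcp_pos: [0.5708, 0.2718, 0.1779]
eef_rot: [-179.9, 0.1, -103.3]
contact_force: [1.6, 0.9, -1.2]
gripper_width: 0.008
```

Run:
```python
from h import *
feel(5)
cv2.imwrite('pics/w14.png',cv2.resize(r.capture('wrist')[170:400,220:420,::-1],None,fx=2.6,fy=2.6,interpolation=cv2.INTER_CUBIC))
```

```text
F mean [-0.06 -0.06 -1.3 ] sd [1.04 0.6  0.59]
t 19.18 tcp [0.5701 0.2714 0.1781] F [ 0.62 -0.73 -0.8 ] w 0.0084 d [ 0.  0. -0.] rot [-0.0024  0.0039  0.0011]
slide 0.0692 lat 0.0014 lift -0.0007
```

Upright now and carrying only the weight. I'll feel upward for the wire's underside.

Emit:
carry_out(plan=[[0,0,0.0005,0,0,0],[0,0,0.0004,0,0,0],[0,0,0,0,0,0]])

```text
time_s: 19.48
tcp_pos: [0.5696, 0.2714, 0.1796]
eef_rot: [-179.7, 0.2, -103.2]
contact_force: [-0.3, 0.1, -0.9]
gripper_width: 0.008
```

Run:
```python
from h import *
feel(5)
```

```text
F mean [-0.33  0.13 -0.99] sd [0.37 0.76 0.36]
t 19.73 tcp [0.5697 0.2714 0.1794] F [ 0.13 -0.21 -1.17] w 0.0076 d [-0. -0.  0.] rot [-0.0029  0.0048  0.0008]
slide 0.0696 lat 0.0012 lift 0.0006
```

Emit:
carry_out(plan=[[0,0,0.0005,0,0,0],[0,0,0.0003,0,0,0],[0,0,0,0,0,0]])

```text
time_s: 19.98
tcp_pos: [0.5697, 0.2714, 0.1801]
eef_rot: [-179.8, 0.2, -103.3]
contact_force: [-0.6, 0.1, -1.2]
gripper_width: 0.0078
```

Run:
```python
from h import *
feel(5)
im=r.capture('scene')[:,:,::-1]
cv2.imwrite('pics/s14.png',cv2.resize(im[170:250,380:460],None,fx=7,fy=7,interpolation=cv2.INTER_CUBIC))
```

```text
F mean [-0.03  0.05 -1.45] sd [0.29 0.43 0.21]
t 20.23 tcp [0.5697 0.2713 0.18  ] F [ 0.09 -0.42 -0.92] w 0.0076 d [-0. -0. -0.] rot [-0.0027  0.0046  0.0009]
slide 0.0696 lat 0.0011 lift 0.0012
```

View pics/s14.png

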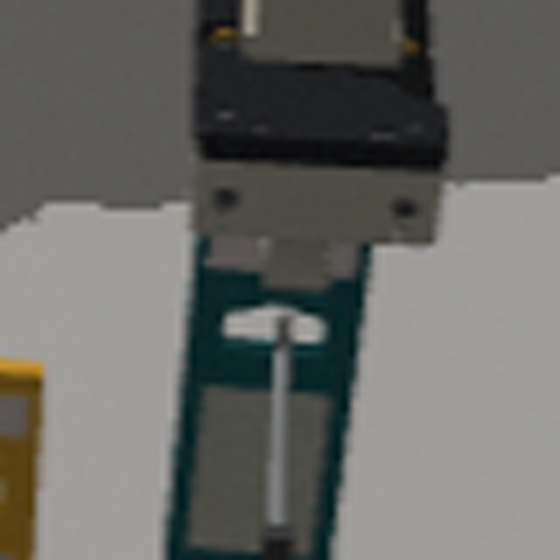

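Emit:
carry_out(plan=[[0,0,0.0005,0,0,0],[0,0,0.0003,0,0,0],[0,0,0,0,0,0]])

```text
time_s: 20.53
tcp_pos: [0.5694, 0.2713, 0.1805]
eef_rot: [-179.8, 0.2, -103.3]
contact_force: [0.3, 0.6, -1.9]
gripper_width: 0.0076
```

Run:
```python
from h import *
feel(5)
```

```text
F mean [ 0.03  0.39 -2.15] sd [0.32 0.29 0.28]
t 20.78 tcp [0.5695 0.2713 0.1806] F [ 0.1   0.3  -2.25] w 0.0075 d [-0. -0.  0.] rot [-0.0025  0.0041  0.001 ]
slide 0.0698 lat 0.001 lift 0.0018
```

Touched at TCP z = 0.1805, with about 0.8 N. I'll slide outward in small steps just under contact.

Emit:
carry_out(plan=[[0,0,-0.0004,0,0,0],[-0.002,0.0004,0.0003,0,0,0],[0,0,0,0,0,0]])

```text
time_s: 21.03
tcp_pos: [0.5675, 0.2717, 0.1806]
eef_rot: [-179.8, 0.2, -103.3]
contact_force: [-0.7, -0.0, -1.2]
gripper_width: 0.0079
```

Run:
```python
from h import *
feel(4)
```

```text
F mean [-0.03 -0.05 -1.61] sd [0.42 0.29 0.4 ]
t 21.23 tcp [0.5677 0.2716 0.1805] F [-0.71  0.37 -1.77] w 0.008 d [0. 0. 0.] rot [-0.0024  0.0044  0.001 ]
slide 0.0716 lat 0.001 lift 0.0017
```

Emit:
carry_out(plan=[[-0.002,0.0004,0.0004,0,0,0],[0,0,0,0,0,0]])

```text
time_s: 21.4
tcp_pos: [0.5656, 0.2721, 0.181]
eef_rot: [-179.8, 0.2, -103.3]
contact_force: [0.3, -0.8, -1.3]
gripper_width: 0.0075
```

Run:
```python
from h import *
feel(4)
```

```text
F mean [ 0.11 -0.25 -1.27] sd [0.27 0.39 0.56]
t 21.6 tcp [0.5658 0.272  0.1809] F [-0.43  0.65 -1.91] w 0.0078 d [-0.  0.  0.] rot [-0.0023  0.0044  0.0011]
slide 0.0735 lat 0.0009 lift 0.0021
```

Smooth so far, so I'll continue.

Emit:
carry_out(plan=[[-0.002,0.0004,0.0004,0,0,0],[-0.001,0.0002,0.0002,0,0,0],[0,0,0,0,0,0]])

```text
time_s: 21.85
tcp_pos: [0.5626, 0.2726, 0.1814]
eef_rot: [-179.8, 0.2, -103.3]
contact_force: [-0.1, 0.6, -0.6]
gripper_width: 0.0076
```

Run:
```python
from h import *
feel(4)
cv2.imwrite('pics/w15.png',cv2.resize(r.capture('wrist')[170:400,220:420,::-1],None,fx=2.6,fy=2.6,interpolation=cv2.INTER_CUBIC))
```

```text
F mean [ 0.11  0.12 -1.27] sd [0.21 0.46 0.78]
t 22.05 tcp [0.5627 0.2726 0.1814] F [ 0.13 -0.67 -1.3 ] w 0.0075 d [0. 0. 0.] rot [-0.0023  0.0043  0.0013]
slide 0.0766 lat 0.0008 lift 0.0026
```

View pics/w15.png

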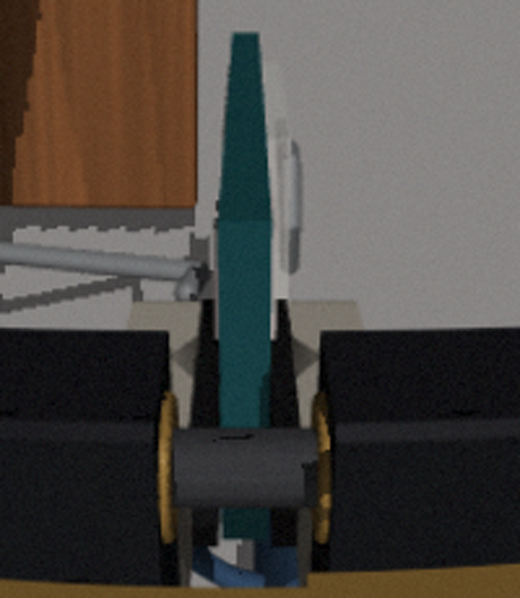

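The peg's tip is now on the stand side of the plate (190,285), so the slot has cleared it. I'll carry on outward at the same height.

Emit:
carry_out(plan=[[-0.003,0.0007,0.0002,0,0,0],[-0.004,0.001,0,0,0,0],[-0.006,0.0014,0,0,0,0],[-0.01,0.0023,0,0,0,0],[0,0,0,0,0,0]])

```text
time_s: 22.52
tcp_pos: [0.5375, 0.2781, 0.1811]
eef_rot: [-179.8, 0.2, -103.4]
contact_force: [-0.0, -0.2, -2.0]
gripper_width: 0.0077
```

Run:
```python
from h import *
feel(4)
cv2.imwrite('pics/w16.png',r.capture('wrist')[:,:,::-1])
```

```text
F mean [ 0.24  0.24 -1.34] sd [0.68 0.6  0.43]
t 22.72 tcp [0.5393 0.2781 0.1812] F [-0.55 -0.22 -1.58] w 0.0078 d [-0.0002  0.      0.0001] rot [-0.0019  0.0045  0.0025]
slide 0.1009 lat 0.0007 lift 0.0025
```

View pics/w16.png

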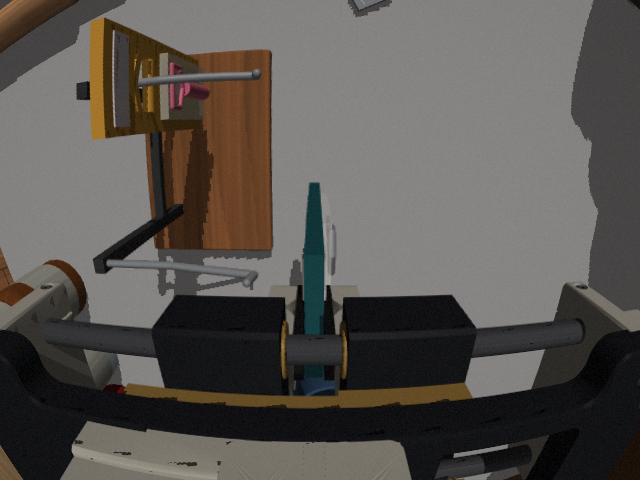

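It's off the peg and held at about peg height (slot about 134 mm out). Next is transport to the rack, keeping clear of the yellow peg.

Emit:
carry_out(plan=[[-0.015,0.003,0.01,0,0,0],[-0.02,0,0.02,0,0,0],[-0.025,-0.005,0.02,0,0,0.01],[-0.01,-0.02,0.01,0,0,0.01],[0,-0.03,0,0,0,0.01],[0,-0.033,0,0,0,0.01],[0,-0.035,0,0,0,0.007],[0,-0.035,0,0,0,0],[0.002,-0.035,0,0,0,0],[0.005,-0.035,0,0,0,0],[0.006,-0.035,0,0,0,0],[0.008,-0.03,0,0,0,0]])

```text
time_s: 23.77
tcp_pos: [0.4873, -0.0189, 0.2438]
eef_rot: [-179.5, 0.2, -100.1]
contact_force: [0.7, -0.2, -1.4]
gripper_width: 0.0077
```

Run:
```python
from h import *
corr([.5148,-.1388,.2],-100.5)
```

```text
t 23.77 tcp [ 0.4873 -0.0189  0.2438] F [ 0.7  -0.19 -1.42] w 0.0077 d [ 0.0275 -0.1199 -0.0438] rot [-0.0026  0.0091 -0.0071]
```

Emit:
carry_out(plan=[[0.006,-0.027,0,-0.003,0.009,-0.007],[0.006,-0.027,0,0,0,0],[0.006,-0.025,0,0,0,0],[0.005,-0.02,0,0,0,0],[0.003,-0.012,0,0,0,0],[0,0,-0.01,0,0,0],[0,0,0,0,0,0]])

```text
time_s: 24.35
tcp_pos: [0.5146, -0.1435, 0.2339]
eef_rot: [-179.9, -0.0, -101.1]
contact_force: [-0.6, -0.4, -3.4]
gripper_width: 0.0075
```

Run:
```python
from h import *
corr([.5148,-.1388,.2],-100.5)
s=r.get_state();print(list(s['tcp_pos'].round(4)),list(s['eef_rot'].round(2)))
for n in ('wrist','scene','top'): cv2.imwrite(f'pics/{n}17.png',r.capture(n)[:,:,::-1])
a=cv2.imread('pics/scene17.png');cv2.imwrite('pics/s17z.png',cv2.resize(a[170:300,200:320],None,fx=4.5,fy=4.5,interpolation=cv2.INTER_CUBIC))
corr([.5148,-.1388,.2],-100.5)
```

```text
t 24.35 tcp [ 0.5146 -0.1435  0.2339] F [-0.64 -0.4  -3.41] w 0.0075 d [ 0.0002  0.0047 -0.0339] rot [0.0009 0.0017 0.0097]
[np.float64(0.5146), np.float64(-0.1435), np.float64(0.2339)] [np.float64(-179.9), np.float64(-0.04), np.float64(-101.05)]
t 24.5 tcp [ 0.5156 -0.1426  0.2362] F [-0.06  0.37 -1.88] w 0.008 d [-0.0008  0.0038 -0.0362] rot [0.0017 0.0046 0.007 ]
```

View pics/wrist17.png

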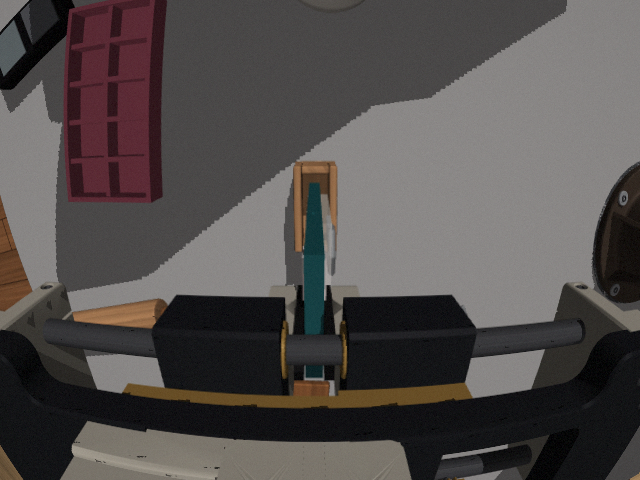

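View pics/s17z.png

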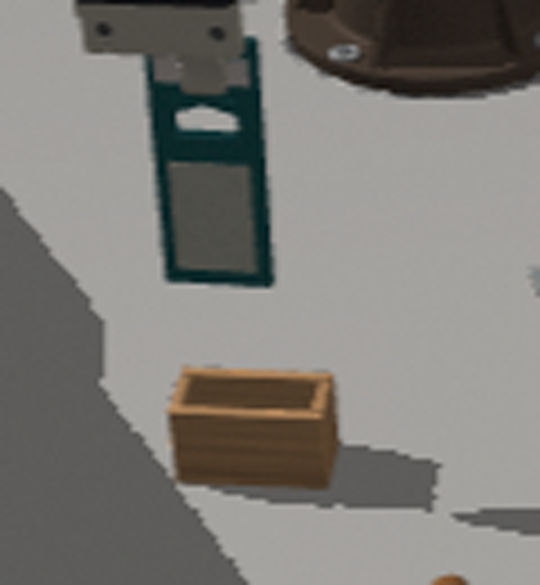

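Run:
```python
from h import *
a=cv2.imread('pics/wrist17.png');cv2.imwrite('pics/w17z.png',cv2.resize(a[150:270,270:360],None,fx=6,fy=5,interpolation=cv2.INTER_CUBIC))
```

```text
(no output)
```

View pics/w17z.png

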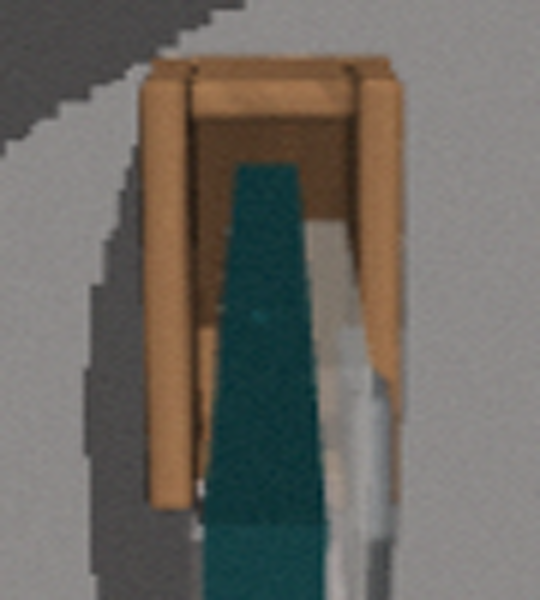

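Run:
```python
from h import *
p,q=[.5146,-.1435,.2339],[-179.9,-.04,-101.05]
W=lambda u,v,z:wz(270+(u+.5)/6-.5,150+(v+.5)/5-.5,p,q,z).round(4)
for n,u,v,z in [('rack L far',142,82,.052),('rack R far',402,82,.052),('rack L near',150,508,.052),('groove L',192,115,.052),('groove R',357,115,.052),('bot L',235,165,.1295),('bot R',298,165,.1295),('top L',203,525,.2845),('top R',327,525,.2845)]: print(n,W(u,v,z))
b=np.array([.5148,-.1388])
e=np.array([np.cos(np.radians(-10.5)),np.sin(np.radians(-10.5))]);ey=np.array([-e[1],e[0]])
m=(W(235,165,.1295)+W(298,165,.1295))[:2]/2+.03*ey; t=(W(203,525,.2845)+W(327,525,.2845))[:2]/2+.03*ey
rk=(W(142,82,.052)+W(402,82,.052))[:2]/2+.045*ey
print('pack bottom ctr',m,'top ctr',t,'rack ctr',rk, 'bottom->rack (x,y in rack)',(rk-m)@e,(rk-m)@ey)
# scene checks: bottom back edge corners at z .1295, zoom 4.5
S=lambda u,v,z:onz('scene',200+(u+.5)/4.5-.5,170+(v+.5)/4.5-.5,z).round(4)
print('scene bottom',S(166,280,.1295),S(272,286,.1295))
```

```text
rack L far [ 0.5274 -0.1898  0.052 ]
rack R far [ 0.4854 -0.1816  0.052 ]
rack L near [ 0.5443 -0.1025  0.052 ]
groove L [ 0.5206 -0.1817  0.052 ]
groove R [ 0.4939 -0.1765  0.052 ]
bot L [ 0.5122 -0.1821  0.1295]
bot R [ 0.5041 -0.1806  0.1295]
top L [ 0.5128 -0.1787  0.2845]
top R [ 0.505  -0.1771  0.2845]
pack bottom ctr [ 0.51361707 -0.15185235] top ctr [ 0.51436707 -0.14840235] rack ctr [ 0.5146006  -0.14145353] bottom->rack (x,y in rack) -0.0009279715523461128 0.010403928982485527
scene bottom [ 0.5076 -0.1797  0.1295] [ 0.5205 -0.1209  0.1295]
```

Emit:
carry_out(plan=[[0,0.009,0,0.002,0.004,0.007],[0,0,-0.02,0,0,0],[0,0,-0.02,0,0,0],[0,0,-0.015,0,0,0],[0,0,-0.005,0,0,0],[0,0,0,0,0,0]])

```text
time_s: 25.0
tcp_pos: [0.5174, -0.1268, 0.1782]
eef_rot: [-179.6, 0.1, -100.0]
contact_force: [0.3, 0.7, -0.8]
gripper_width: 0.008
```

Run:
```python
from h import *
corr([.5156,-.1332,.17],-100.5)
s=r.get_state();p,q=s['tcp_pos'],s['eef_rot'];print(p,q)
a=r.capture('wrist')[:,:,::-1];cv2.imwrite('pics/w18z.png',cv2.resize(a[150:270,270:360],None,fx=6,fy=5,interpolation=cv2.INTER_CUBIC))
a=r.capture('scene')[:,:,::-1];cv2.imwrite('pics/s18z.png',cv2.resize(a[190:300,200:320],None,fx=5,fy=5,interpolation=cv2.INTER_CUBIC))
corr([.5156,-.1332,.17],-100.5)
```

```text
t 25.0 tcp [ 0.5174 -0.1268  0.1782] F [ 0.3   0.73 -0.82] w 0.008 d [-0.0018 -0.0064 -0.0082] rot [-0.0013  0.0074 -0.0087]
[ 0.51741323 -0.12676718  0.17816474] [-1.79596329e+02  1.47782722e-01 -1.00003569e+02]
t 25.1 tcp [ 0.5182 -0.1271  0.1794] F [ 0.43 -0.55 -0.44] w 0.008 d [-0.0026 -0.0061 -0.0094] rot [-0.0011  0.0092 -0.0085]
```

View pics/w18z.png

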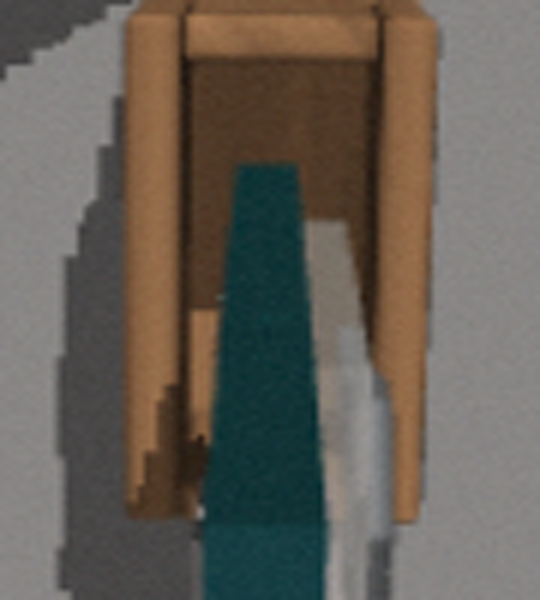

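View pics/s18z.png

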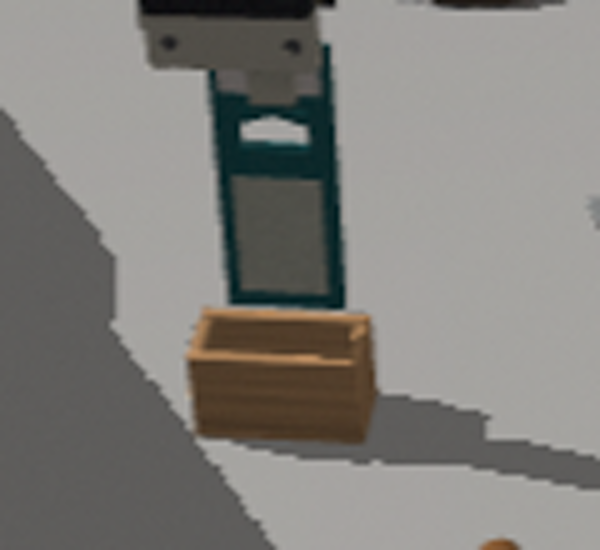

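Emit:
carry_out(plan=[[-0.0026,-0.0055,0,-0.001,0.009,-0.008],[0,0,-0.003,0,0,0],[0,0,0,0,0,0],[0,0,0,0,0,0]])

```text
time_s: 25.43
tcp_pos: [0.5174, -0.1328, 0.1797]
eef_rot: [-179.7, 0.0, -100.5]
contact_force: [-0.8, -0.5, -2.1]
gripper_width: 0.0081
```

Run:
```python
from h import *
s=r.get_state();p,q=s['tcp_pos'],s['eef_rot']
a=r.capture('wrist')[:,:,::-1];cv2.imwrite('pics/w19z.png',cv2.resize(a[150:270,270:360],None,fx=6,fy=5,interpolation=cv2.INTER_CUBIC))
a=r.capture('scene')[:,:,::-1];cv2.imwrite('pics/s19z.png',cv2.resize(a[190:300,200:320],None,fx=5,fy=5,interpolation=cv2.INTER_CUBIC))
print(p,q);corr([.5156,-.1332,.17],-100.5)
```

```text
[ 0.51739035 -0.13275144  0.17972036] [-1.79745098e+02  3.83188511e-02 -1.00456277e+02]
t 25.53 tcp [ 0.5173 -0.1327  0.1795] F [ 0.45 -0.56 -1.01] w 0.0078 d [-0.0017 -0.0005 -0.0095] rot [ 0.0001  0.0042 -0.0008]
```

View pics/w19z.png

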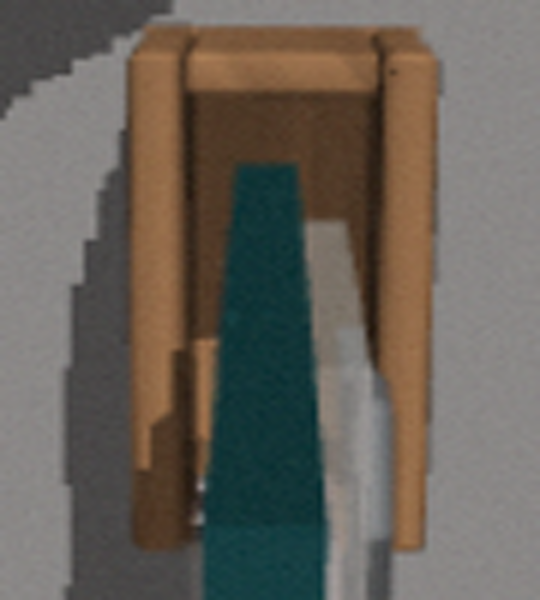

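View pics/s19z.png

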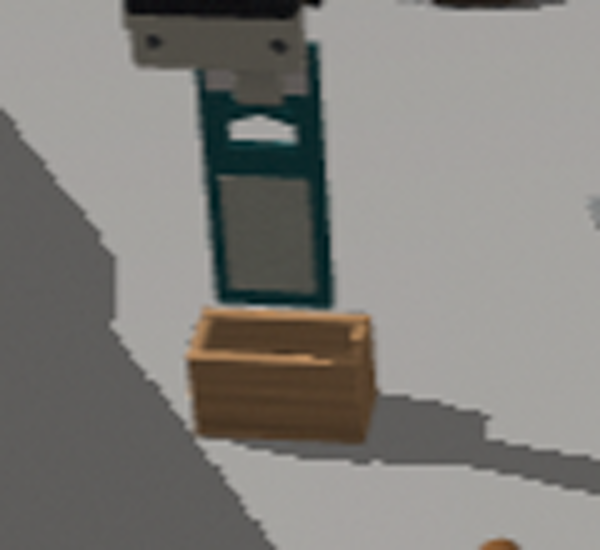

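Run:
```python
from h import *
p,q=[.51739,-.13275,.17972],[-179.745,.038,-100.456]
W=lambda u,v,z:wz(270+(u+.5)/6-.5,150+(v+.5)/5-.5,p,q,z)
e=np.array([np.cos(np.radians(-10.5)),np.sin(np.radians(-10.5))]);ey=np.array([-e[1],e[0]])
rk=(W(130,55,.052)+W(437,55,.052))[:2]/2+.045*ey
rk2=(W(187,93,.052)+W(379,93,.052))[:2]/2+.037*ey
for zb in (.0735,.0753,.077):
  L,R=W(235,165,zb),W(298,165,zb); m=(L+R)[:2]/2+.03*ey
  print(zb,np.linalg.norm(L-R).round(4),'pack in rack x,y',[(((m-k)@e).round(4),((m-k)@ey).round(4)) for k in (rk,rk2,np.array([.5148,-.1388]))])
print(rk,rk2)
```

```text
0.0735 0.0083 pack in rack x,y [(np.float64(0.0023), np.float64(0.0005)), (np.float64(0.0022), np.float64(0.002)), (np.float64(0.0027), np.float64(-0.0015))]
0.0753 0.0082 pack in rack x,y [(np.float64(0.0023), np.float64(0.0002)), (np.float64(0.0022), np.float64(0.0017)), (np.float64(0.0027), np.float64(-0.0018))]
0.077 0.0082 pack in rack x,y [(np.float64(0.0023), np.float64(-0.0001)), (np.float64(0.0022), np.float64(0.0014)), (np.float64(0.0027), np.float64(-0.0021))]
[ 0.51480915 -0.140865  ] [ 0.514599   -0.14232762]
```

The pack is centred over the groove (x about +2 mm, y about 0). I'll lower it gently.

Emit:
carry_out(plan=[[0,0,-0.005,0,0.004,0],[0,0,-0.006,0,0,0],[0,0,-0.006,0,0,0],[0,0,-0.004,0,0,0],[0,0,0,0,0,0]])

```text
time_s: 25.95
tcp_pos: [0.517, -0.1328, 0.1563]
eef_rot: [180.0, 0.0, -100.5]
contact_force: [-0.4, 0.5, -1.3]
gripper_width: 0.0072
```

Run:
```python
from h import *
feel(2,[.5172,-.1328,.1104])
corr([.5172,-.1328,.1104],-100.5)
```

```text
F mean [-0.74  0.65 -1.59] sd [0.31 0.2  0.24]
t 26.05 tcp [ 0.5174 -0.1329  0.1571] F [-0.22  0.12 -1.21] w 0.0079 d [-0.0002  0.0001 -0.0467] rot [ 0.      0.0007 -0.0475]
slide 0.0278 lat -0.4043 lift -0.0223
t 26.05 tcp [ 0.5174 -0.1329  0.1571] F [-0.22  0.12 -1.21] w 0.0079 d [-0.0002  0.0001 -0.0467] rot [ 0.      0.0007 -0.0004]
```

Emit:
carry_out(plan=[[0,0,-0.004,0,0,0],[0,0,-0.005,0,0,0],[0,0,-0.005,0,0,0],[0,0,-0.003,0,0,0],[0,0,0,0,0,0]])

```text
time_s: 26.47
tcp_pos: [0.5179, -0.1328, 0.1389]
eef_rot: [-179.9, 0.0, -100.5]
contact_force: [-1.0, 0.4, -2.1]
gripper_width: 0.0078
```

Run:
```python
from h import *
corr([.5172,-.1328,.1104],-100.5)
a=r.capture('scene')[:,:,::-1];cv2.imwrite('pics/s20z.png',cv2.resize(a[190:300,200:320],None,fx=5,fy=5,interpolation=cv2.INTER_CUBIC))
a=r.capture('wrist')[:,:,::-1];cv2.imwrite('pics/w20z.png',cv2.resize(a[150:270,270:360],None,fx=6,fy=5,interpolation=cv2.INTER_CUBIC))
feel(3)
```

```text
t 26.47 tcp [ 0.5179 -0.1328  0.1389] F [-1.    0.4  -2.13] w 0.0078 d [-0.0007  0.     -0.0285] rot [ 0.      0.0019 -0.0005]
F mean [-0.07  0.11 -1.3 ] sd [0.49 0.34 0.81]
t 26.72 tcp [ 0.5185 -0.1329  0.14  ] F [ 0.22  0.18 -1.21] w 0.0076 d [-0.0001 -0.     -0.0001] rot [ 0.0002  0.0034 -0.0478]
slide 0.0264 lat -0.404 lift -0.0389
```

View pics/s20z.png

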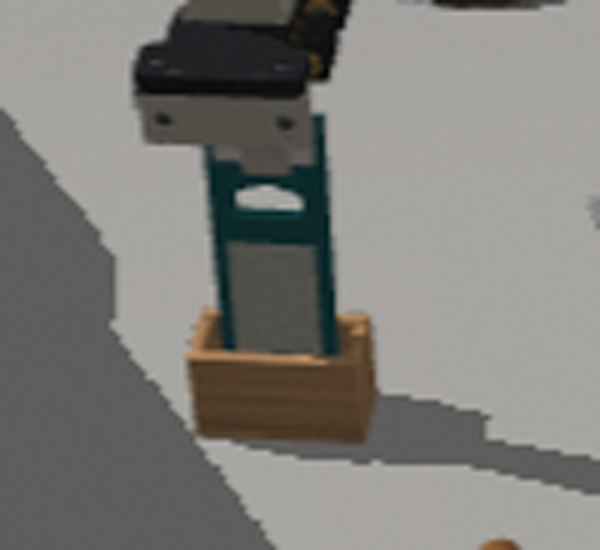

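View pics/w20z.png

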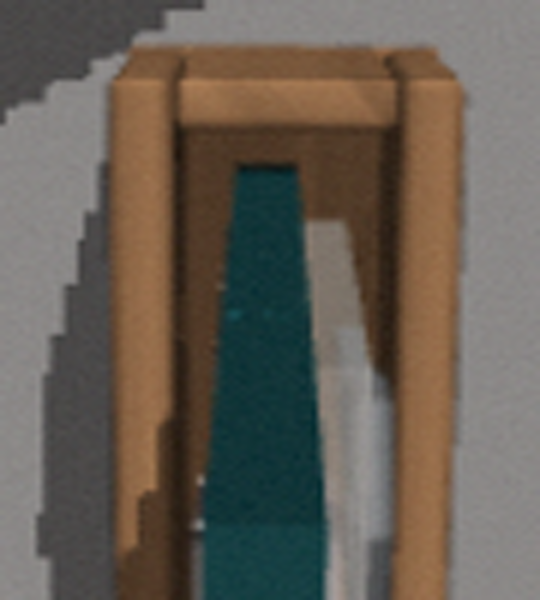

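It's in the groove, with the bottom about 30 mm above the floor. I'll continue.

Emit:
carry_out(plan=[[-0.001,0,-0.004,0,0.003,0],[0,0,-0.005,0,0,0],[0,0,-0.005,0,0,0],[0,0,-0.003,0,0,0],[0,0,-0.002,0,0,0],[0,0,0,0,0,0]])

```text
time_s: 27.22
tcp_pos: [0.5176, -0.1329, 0.1193]
eef_rot: [-179.9, 0.0, -100.5]
contact_force: [-0.0, 0.1, -1.1]
gripper_width: 0.0077
```

Run:
```python
from h import *
feel(4)
```

```text
F mean [ 0.04  0.29 -1.4 ] sd [0.29 0.25 0.32]
t 27.42 tcp [ 0.5181 -0.1329  0.1202] F [-0.26  0.07 -1.01] w 0.0079 d [-0.0001 -0.     -0.0002] rot [ 0.      0.0024 -0.0478]
slide 0.0268 lat -0.4041 lift -0.0588
```

Emit:
carry_out(plan=[[0,0,-0.002,0,0.002,0],[0,0,-0.002,0,0,0],[0,0,-0.002,0,0,0],[0,0,-0.001,0,0,0],[0,0,0,0,0,0]])

```text
time_s: 27.83
tcp_pos: [0.5186, -0.1328, 0.1131]
eef_rot: [-179.9, 0.0, -100.5]
contact_force: [-0.1, -0.3, -1.4]
gripper_width: 0.0077
```

Run:
```python
from h import *
feel(4)
```

```text
F mean [ 0.06 -0.07 -1.45] sd [0.23 0.15 0.28]
t 28.03 tcp [ 0.5188 -0.1329  0.1135] F [ 0.59 -0.13 -0.82] w 0.0078 d [-0.0001  0.     -0.0001] rot [ 0.     0.002 -0.048]
slide 0.0261 lat -0.4039 lift -0.0654
```

Emit:
carry_out(plan=[[0,0,-0.001,0,0,0],[0,0,-0.001,0,0,0],[0,0,0,0,0,0]])

```text
time_s: 28.28
tcp_pos: [0.519, -0.1328, 0.1115]
eef_rot: [-179.9, 0.0, -100.4]
contact_force: [0.5, 0.1, -0.8]
gripper_width: 0.008
```

Run:
```python
from h import *
feel(4)
```

```text
F mean [ 0.43  0.5  -1.31] sd [0.08 0.51 0.48]
t 28.48 tcp [ 0.5191 -0.1328  0.1117] F [ 0.53 -0.26 -1.07] w 0.0078 d [ 0.  0. -0.] rot [ 0.      0.0027 -0.0481]
slide 0.0258 lat -0.4038 lift -0.0671
```

Emit:
carry_out(plan=[[-0.001,0,-0.001,0,0,0],[0,0,-0.001,0,0,0],[0,0,0,0,0,0]])

```text
time_s: 28.73
tcp_pos: [0.5188, -0.1332, 0.1108]
eef_rot: [-179.7, 0.0, -100.4]
contact_force: [-0.2, 0.1, -0.8]
gripper_width: 0.0078
```

Run:
```python
from h import *
feel(4)
```

```text
F mean [ 0.05 -0.13  0.09] sd [0.28 0.17 0.62]
t 28.93 tcp [ 0.5189 -0.1332  0.1106] F [-0.21  0.02  1.81] w 0.0078 d [-0.  0.  0.] rot [ 0.0008  0.0044 -0.0486]
slide 0.026 lat -0.4041 lift -0.0682
```

Emit:
carry_out(plan=[[0,0,-0.001,0,0,0],[0,0,-0.0005,0,0,0],[0,0,0,0,0,0]])

```text
time_s: 29.18
tcp_pos: [0.5194, -0.1336, 0.1107]
eef_rot: [-179.7, -0.0, -100.4]
contact_force: [-0.9, 0.2, -0.2]
gripper_width: 0.0078
```

Run:
```python
from h import *
feel(4)
```

```text
F mean [-0.73 -0.13  1.76] sd [0.11 0.38 1.14]
t 29.38 tcp [ 0.5196 -0.1336  0.1106] F [-1.68  0.63  2.97] w 0.0076 d [0. 0. 0.] rot [ 0.0019  0.0057 -0.0495]
slide 0.0251 lat -0.4045 lift -0.0682
```

The floor is felt at TCP 0.1107, matching the predicted 0.110. I'll release and withdraw upward.

Emit:
carry_out(plan=[[0,0,0.0003,0,0,0],[0,0,0,0,0,0],[0,0,0,0,0,0],[0,0,0,0,0,0]], fingers=0.4)

```text
time_s: 29.72
tcp_pos: [0.5199, -0.1335, 0.1104]
eef_rot: [-179.6, -0.0, -100.4]
contact_force: [-0.4, 1.1, 0.3]
gripper_width: 0.0248
```

Run:
```python
from h import *
a=r.capture('wrist')[:,:,::-1];cv2.imwrite('pics/w21z.png',cv2.resize(a[170:400,220:420],None,fx=2.6,fy=2.6,interpolation=cv2.INTER_CUBIC))
feel(1)
```

```text
F mean [ 0.65 -0.19  0.55] sd [0. 0. 0.]
t 29.82 tcp [ 0.5198 -0.1335  0.1104] F [0.21 0.16 0.41] w 0.0259 d [ 0.0001  0.0001 -0.    ] rot [ 0.0018  0.0059 -0.0494]
slide 0.0249 lat -0.4042 lift -0.0685
```

View pics/w21z.png

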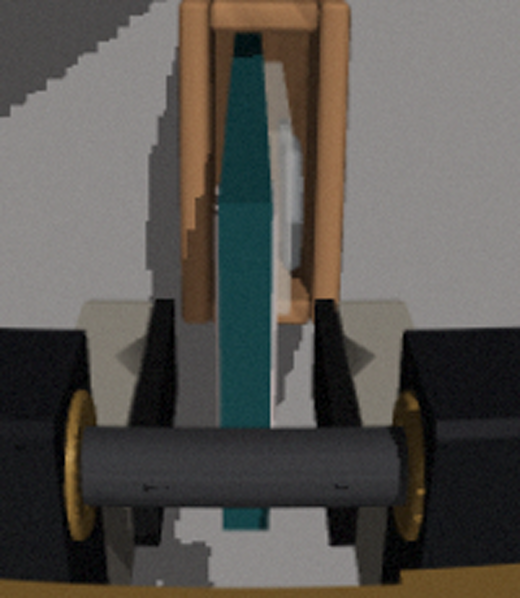

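Released, and the pack stands between the pads without touching them. I'll raise straight up.

Emit:
carry_out(plan=[[0,0,0.006,0,0,0],[0,0,0.01,0,0,0],[0,0,0.012,0,0,0],[0,0,0.015,0,0,0],[0,0,0.02,0,0,0],[0,0,0.025,0,0,0],[0,0,0.025,0,0,0],[0,0,0.02,0,0,0],[0,0,0,0,0,0],[0,0,0,0,0,0]])

```text
time_s: 30.65
tcp_pos: [0.5185, -0.1342, 0.2571]
eef_rot: [-179.5, -0.1, -100.4]
contact_force: [0.1, -0.1, -0.9]
gripper_width: 0.0263
```

Run:
```python
from h import *
feel(2)
a=r.capture('wrist')[:,:,::-1];cv2.imwrite('pics/w22.png',a)
a=r.capture('scene')[:,:,::-1];cv2.imwrite('pics/s22.png',a)
```

```text
F mean [ 0.01 -0.42  0.16] sd [0.07 0.28 1.07]
t 30.75 tcp [ 0.5184 -0.1343  0.2563] F [-0.45 -0.06  0.58] w 0.0264 d [ 0.0004 -0.      0.0011] rot [ 0.003   0.0078 -0.0495]
slide 0.0257 lat -0.4053 lift 0.0787
```

View pics/w22.png

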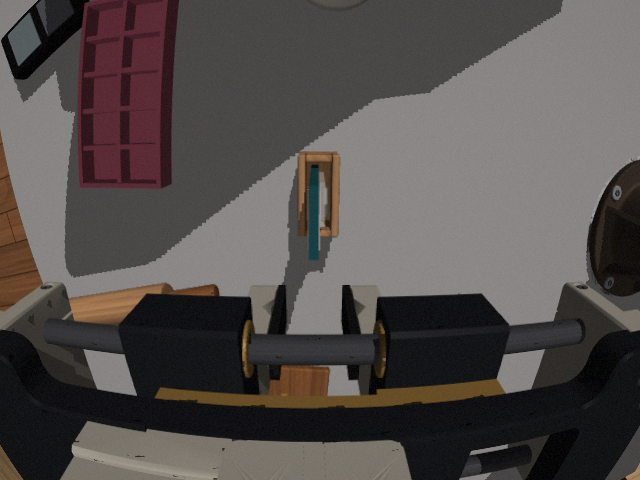

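View pics/s22.png

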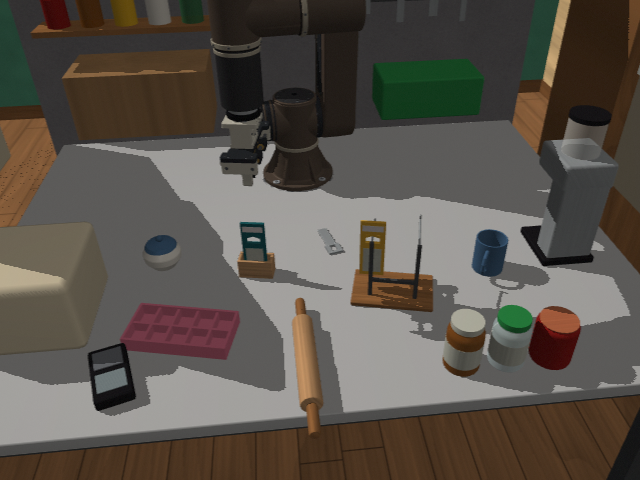

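The pack stands in the rack at (255,245) in the scene view. The yellow pack still hangs and the bystanders look unmoved. I'm handing in.

Run:
```python
from plant import r
print(r.close_job())
```

```text
the job is handed in; nothing more can be done
None
```

The teal pack is off its peg and standing upright in the rack's groove, let go of, and I handed the job in at about 31 s of the 70 s allowed. No verdict was reported.

**What I did:** I found the teal peg bent up, by about 0.2 rad by feel. The camera estimate was only about 7 mm at the tip. I followed the wire by light touches, each about 1 to 2 N averaged over a few readings, then slid the slot over the tip and lowered the pack until the floor was felt.

**What went wrong:** The first grip held only the top few millimetres of the header. The real fingertips are about 26 mm behind the reported TCP. At the peg tip the pack slipped out and came to rest leaning, apparently on the tip. I regripped the whole header, straightened the pack and slid it off cleanly. I only have force readings from pauses between moves, so the peak during that slip was not seen.

**Last checks:**
- **Fit:** just before lowering, the pack was about 2 mm off the groove's centre across and within 2 mm along. The floor was felt at the height I had predicted. The last pictures show it upright, but I did not measure its position again after letting go.
- **Surroundings:** the fingers are clear of the pack. By eye, the yellow pack still hangs and nothing else has moved.

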